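# Load the cartridge and hold the reader stage up

### The arm

A 6-joint arm with a two-finger parallel gripper is mounted at the origin on a cart in front of the work surface, level with it; the furniture and walls round the work are solid. World frame = base frame: x ahead of the robot, y to its left, z up, the work surface at z = 0. Lengths are in mm, angles in rad, forces in N, time in s.
With the tool pointing down it reaches from about 350 to 775 mm from the base axis. Payload 7.3 kg.
Tool frame: the origin (TCP) lies on the centre line of the jaws, within the pads' length; the fingertips stand 22 mm ahead of it and the grasp point (between the pads) lies 3 mm ahead of it; z points along the fingers, y is the direction in which the jaws open and shut (so a half turn about z gives the same grasp; the last joint's range is limited). The gripper opens to 92 mm and grips with 3 to 60 N. Pads are 19 mm wide; open, the fingers measure 130 mm over their backs; the gripper's body (75 mm by 190 mm) begins 47 mm behind the grasp point.
Start: joints at [1.187, 0.342, 1.524, -0, 1.275, -0.146], TCP at [123.656, 510.25, 216.441] pointing down, gripper open.
Joint ranges: [-2.53, 2.53], [-0.77, 2.02], [0.04, 2.7], [-1, 4.14], [0.28, 2.66], [-3.11, 3.11]. Speed limits (rad/s): [2.57, 2.57, 3.14, 3.14, 3.14, 3.14].

### API

Orientations are given as [roll, pitch, yaw] about the fixed x, y, z axes, in that order (R = Rz(yaw) Ry(pitch) Rx(roll)).
In Python, from plant import get_obs, capture, close_job gives the robot as it stands.
- The arm moves only by the tool carry_out, never from a script. Its arguments are lists of equal length, an entry for each row: "xyz": the shift along the tool's x, y, z scaled (see below), a list of three; "dr": the turn, a rotation vector about the tool's x, y, z scaled (see below), a list of three. A call has 1 to 8 rows; each row shifts and turns the commanded pose from where the row before left it, along the tool's axes as they then stand; what a row does not reach is not made up. The controller multiplies each number of a shift by 0.06 m and each number of a turn by 8 degrees. A row lasts 1/8 s, in which the tool goes at most 62.5 mm and 10.7 degrees, less where a joint would pass 70% of its speed; a pose out of reach is approached as far as the arm can. A call with a number of a shift or a turn outside -1 to 1 is refused whole. A call with a gripper value outside its range is refused whole. "gripper" is the gripper's target within -1 to 1 (fully open at 1, half-way at 0, shut at -1), set as the call begins (left out, the last holds). The fingers move at their own pace and stop on an object; the grip force is fixed at half the most. Time passes only in rows, so rows that do not move let the fingers close. It gives the time, the measured TCP pose, the force and the opening at its end, in the units of the state.
- get_obs(): the state, without advancing time (a new reading comes with each control period).
- capture(name): name is "scene" or "side" or "wrist"; returns a dict with "image" (384x512x3 uint8, blue, green, red), "fx", "fy", "cx", "cy" (pixels), "D" ([k1, k2, p1, p2, k3] as OpenCV has them; the pictures are not rectified), "pose" (4x4, takes a point from camera to world coordinates). Camera axes: x right, y up, looking along -z (the intrinsics and any distortion apply to the point x, -y, -z); pixel columns grow to the right and rows downward; lengths in mm; the calibration is good to about 2 mm. A picture is of the moment at which its call begins. There is no depth.
- close_job(): hands the job in, once; it reports no verdict.
The state is a dict: "time": time; "joint_positions": joint angles; "dq": joint speeds; "tau": joint torques, N m; "tool_pos": TCP position; "tcp_rot": TCP orientation; "contact_force": force on the tool from outside, world axes, zero at the start; "moment": the same for the moment, N m; "grip_width": finger opening in mm.
Only numpy, scipy, OpenCV 4.12 (cv2) and the standard library are available. Lean on these libraries where they do the work, as an engineer would, in place of code of your own. Each camera call takes 0.05 s, during which the arm holds its last target.

### The job

Plug the blue sample cartridge fully into the rectangular socket of the reader stand's stage while the stage is down, and let go of it. Then swing the red-handled cam lever up to the cam's highest lift, with the lever upright, and keep holding it there, because its spring would drop the stage: the program finishes while the robot is still holding the lever, with the cartridge still fully seated. Leave the other things on the worktop where they stand.

Things in the scene. Friction and masses are not known exactly. Their poses are not given: they have to be found in the camera images.
- cartridge: Loose blue rectangular sample cartridge, 72 mm tall, about 70 g, alike after a half turn. Origin: centre of its underside, z up. Plug part 0-26 mm up: 30 (x) by 22 mm (y), lowest 3 mm only 26 x 18; black collar 40 x 32 mm at 26-30 mm up stops it on the socket; grip part 30-72 mm up: 30 (x) by 22 mm (y), amber windows on its x faces. Starts upright on the worktop, left or right of the stand.
- reader_stand: Fixed reader stand, grey base plate 190 x 150 x 12 mm; origin on the worktop below the socket, z up. At its +x end a white reader head (x +64 to +98, y -40 to +40 mm, top 175 mm up). The cam shaft runs along its y axis direction, 46 mm above the origin; the lever is on its -y side and at rest points to -x.
- socket (a point): Centre of the mouth of the rectangular socket in the top of the grey lifting stage (104 x 66 mm in x, y). Hole 32.5 mm (x) by 24.5 mm (y), 28 mm deep, 3 mm chamfer; axes parallel to reader_stand's. Mouth 129 mm above the worktop with the stage down, 144 mm at the highest lift; moves with the stage.
- lever_grip (a point): Grip point of the lever's red grip bar, on the bar's centre line, 100 mm from the shaft. Round bar 16 mm thick along the stand's y, from 33 mm on the +y side (at the arm, 10 mm thick, middle 39 mm to +y) to 27 mm on the -y side. The point at joint value q in the stand's frame, mm: x = -100 cos(0.30+q), y = -108, z = 46 + 100 sin(0.30+q).
- cam_lever (a joint): Lever angle, rad: 0 at rest (lever towards the stand's -x, 0.30 rad above level), growing as the bar swings up and over towards +x; end stop 2.0. Highest lift at 1.27, lever upright; beyond it the stage sinks again. A return spring drives the lever back to 0: about 4 N at the bar to start it, 6 N to hold it upright.
- lift_stage (a joint): Lift of the stage in m, driven by the cam: 0 down, 0.0154 at the highest point.
- sample_pot_3: Bystander: white sample pot with a green lid, 46 mm across, 50 mm tall. Origin at its underside.
- timer: Bystander: white countdown timer with three buttons, 62x66x19 mm. Origin at its underside.
- stopper: Bystander: red-brown rubber stopper, 36 mm across, 30 mm tall. Origin at its underside.
- beaker_100: Bystander: small white plastic beaker, 55 mm across, 68 mm tall. Origin at its underside.
- marker_1: Bystander: grey marker pen with a blue cap, lying, 132 mm long, 19 mm thick. Origin at its underside.
Things that resemble listed ones, but are neither listed nor needed, are in the scene too. What is meant by the cartridge is not yellow, and is the smaller of those in its own colour.

How it is judged:
By the outcome, as a careful person would: the job done as asked, in the order asked, and still so for the second after the job is handed in, while the arm keeps its last pose, push and grip.
It also fails if it takes over 59 s, if anything falls off the work surface, if the arm or the gripper's body presses on something with over 40 N, if the wrist force passes 120 N, or if a joint passes its speed limit or range.

## Working session

There is one attempt and no reset: what is moved stays moved. The work goes in short steps, Python scripts to look and compute and a tool call to move; the robot and the scene stay as the last step left them, time stands still between calls to the robot, and variables do not carry over. Pictures are saved under pics/ and viewed, and the job is handed in when it is done.

Besides the shell and the picture viewer there is one more tool, called after "Call:" as name(argument=value, ...) on one line, values as JSON. carry_out: Moves the arm, as the interface text tells. Shifts and turns lie within -1 to 1; 1 stands for 0.06 m of shift or 8 degrees of turn. Its arguments: {"type":"object","properties":{"xyz":{"type":"array"},"dr":{"type":"array"},"gripper":{"type":"number"}},"required":["xyz","dr"]}

```bash
ls; mkdir -p pics; python3 - <<'E'
from plant import *
import cv2,numpy as np,pickle
o=get_obs();print({k:np.round(v,3) for k,v in o.items()})
for n in ["scene","side","wrist"]:
    c=capture(n);cv2.imwrite(f"pics/{n}0.png",c["image"]);pickle.dump(c,open(f"{n}0.pkl","wb"))
    print(n,c["fx"],c["fy"],c["cx"],c["cy"],c["D"],np.round(c["pose"],3).tolist())
E
```

```text
pics
{'time': np.float64(0.0), 'joint_positions': array([ 1.187,  0.343,  1.525, -0.   ,  1.275, -0.146]), 'dq': array([ 0.001,  0.   ,  0.002,  0.   , -0.001, -0.   ]), 'tau': array([ -0.   , -43.124, -24.422,   0.072,   0.056,  -0.   ]), 'tool_pos': array([123.506, 509.834, 215.732]), 'tcp_rot': array([-3.14 , -0.   ,  2.904]), 'contact_force': array([-0.698, -0.087,  0.433]), 'moment': array([-0.057, -0.002,  0.002]), 'grip_width': np.float64(91.796)}
scene 416.1268961680199 416.1268961680199 255.62912969711718 193.4102602847135 [-0.0686554  0.         0.         0.         0.       ] [[0.47, 0.418, -0.777, -595.59], [-0.882, 0.209, -0.422, -538.098], [-0.014, 0.884, 0.467, 755.631], [0.0, 0.0, 0.0, 1.0]]
side 375.83922283036793 375.83922283036793 253.20342246378186 197.2759395967797 [-0.02550454  0.          0.          0.          0.        ] [[0.848, 0.275, -0.454, -61.349], [-0.53, 0.41, -0.742, -896.193], [-0.018, 0.87, 0.493, 701.96], [0.0, 0.0, 0.0, 1.0]]
wrist 295.96132956233504 295.96132956233504 257.23826398470374 188.5249457932311 [-0.02306363  0.          0.          0.          0.        ] [[0.235, -0.935, -0.266, 52.229], [0.972, 0.226, 0.066, 527.248], [-0.001, -0.274, 0.962, 385.139], [0.0, 0.0, 0.0, 1.0]]
```

View pics/scene0.png

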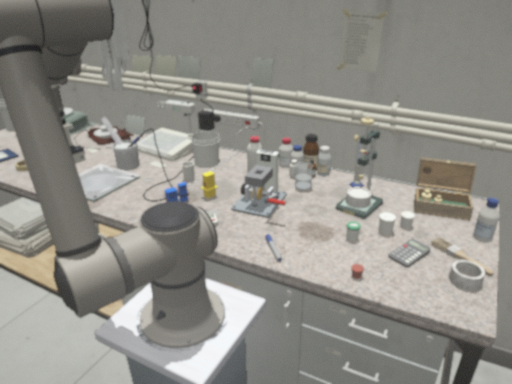

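View pics/side0.png

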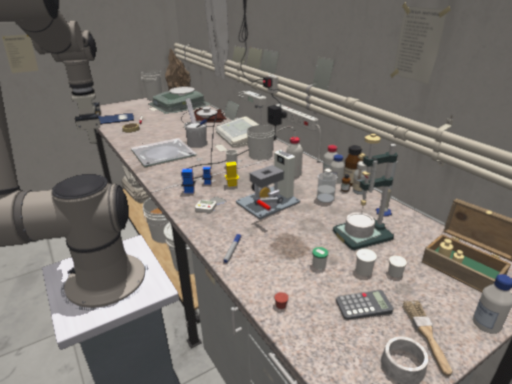

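View pics/wrist0.png

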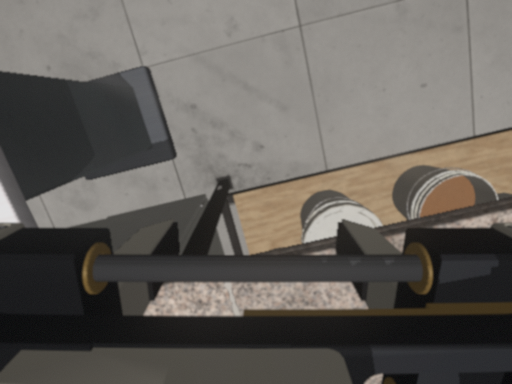

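The scene and side views show candidates for the cartridge: blue A at side (188,181), blue B at side (207,176), and yellow at side (231,175). I'll take crops and measure the two blue ones.

```bash
cat > h.py <<'E'
import numpy as np,cv2,pickle
def ray(c,u,v):
    K=np.array([[c["fx"],0,c["cx"]],[0,c["fy"],c["cy"]],[0,0,1.]])
    p=cv2.undistortPoints(np.array([[[u,v]]],float),K,np.array(c["D"],float))[0,0]
    T=np.array(c["pose"]);d=T[:3,:3]@np.array([p[0],-p[1],-1.]);return T[:3,3],d/np.linalg.norm(d)
def onz(c,u,v,z):
    o,d=ray(c,u,v);return o+d*(z-o[2])/d[2]
def tri(rs):
    A=0;b=0
    for o,d in rs:
        P=np.eye(3)-np.outer(d,d);A=A+P;b=b+P@o
    x=np.linalg.solve(A,b);return x,[np.linalg.norm((np.eye(3)-np.outer(d,d))@(x-o)) for o,d in rs]
def proj(c,X):
    T=np.array(c["pose"]);p=T[:3,:3].T@(np.array(X)-T[:3,3]);p=np.array([[[p[0],-p[1],-p[2]]]])
    K=np.array([[c["fx"],0,c["cx"]],[0,c["fy"],c["cy"]],[0,0,1.]])
    return cv2.projectPoints(p,np.zeros(3),np.zeros(3),K,np.array(c["D"],float))[0][0,0]
E
python3 - <<'E'
from h import *
s=cv2.imread("pics/side0.png");a=cv2.imread("pics/scene0.png")
cv2.imwrite("pics/c1.png",cv2.resize(s[130:230,160:320],None,fx=5,fy=5,interpolation=cv2.INTER_CUBIC))
cv2.imwrite("pics/c2.png",cv2.resize(a[130:240,150:310],None,fx=5,fy=5,interpolation=cv2.INTER_CUBIC))
for n,im in(("side",s),("scene",a)):
    h=cv2.cvtColor(im,cv2.COLOR_BGR2HSV)
    m=cv2.inRange(h,(105,150,60),(125,255,255))
    k,l,st,ce=cv2.connectedComponentsWithStats(m)
    for i in range(1,k):
        if st[i,4]>15: print(n,st[i],ce[i].round(1))
E
```

```text
side [204 167   6  17  89] [206.5 175. ]
side [182 169  11  16 141] [187.2 176.3]
side [185 186   8   6  48] [188.5 188.5]
scene [166 189   9   4  24] [170.3 190.5]
```

View pics/c1.png

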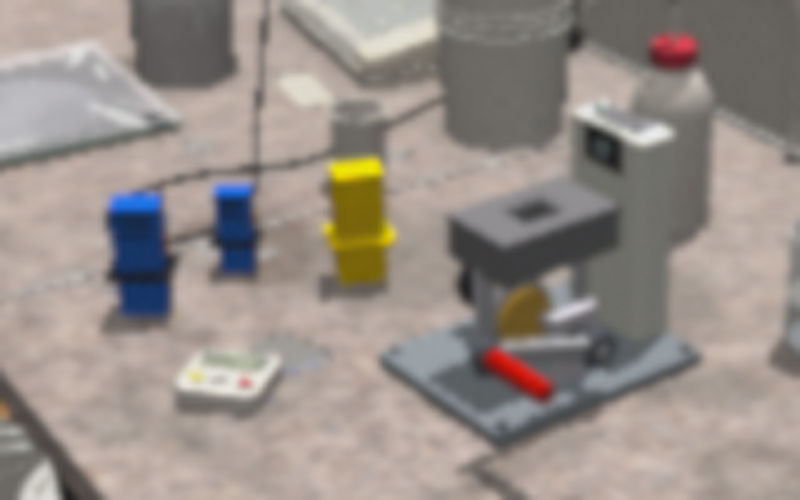

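View pics/c2.png

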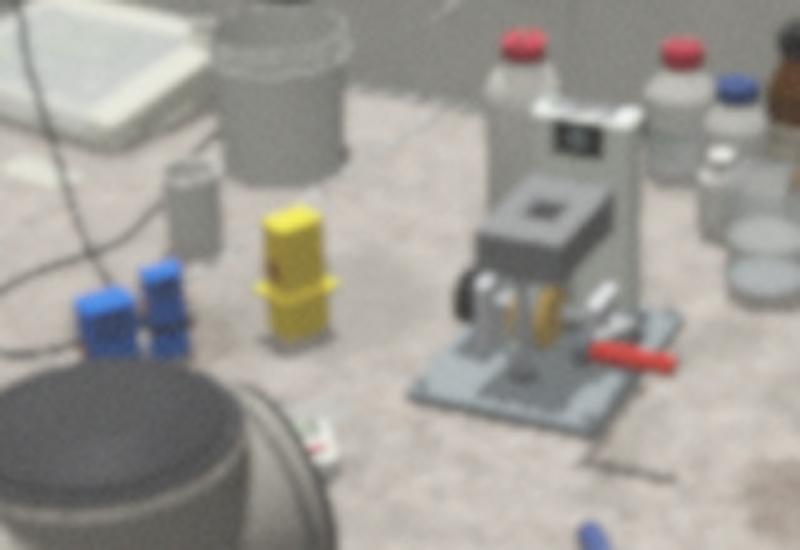

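The crops show big blue at side (188,181), small blue at (207,176), and yellow at (231,175). The stand is at (265,190) with its red grip at (264,204). Next I'll measure heights and the stand geometry.

```bash
python3 - <<'E'
from h import *
S=pickle.load(open("side0.pkl","rb"));A=pickle.load(open("scene0.pkl","rb"))
s=lambda x,y:(160+x/5,130+y/5)
a=lambda x,y:(150+x/5,130+y/5)
def hgt(c,b,t):
    X=onz(c,*b,0); o,d=ray(c,*t)
    # nearest height on vertical line through X
    h=d[:2]@(X[:2]-o[:2])/(d[:2]@d[:2]); return X.round(0),(o+d*h)[2].round(1)
print("B",hgt(S,s(238,272),s(235,190)),"A",hgt(S,s(146,316),s(137,203)),"Y",hgt(S,s(362,283),s(357,168)))
print("B scene",hgt(A,a(170,358),a(163,268)),"Y",hgt(A,a(298,343),a(293,215)))
for n,p,q in(("sock",s(533,210),a(545,210)),("barend -y",s(545,390),a(672,362)),("bar +y",s(492,358),a(594,350))):
    print(n,tri([ray(S,*p),ray(A,*q)]))
print("sock z129",onz(S,*s(533,210),129),onz(A,*a(545,210),129))
for n,p in(("L",s(380,357)),("F",s(500,443)),("R",s(702,353))): print("plate",n,onz(S,*p,12))
for n,p in(("L",a(412,395)),("F",a(592,433)),("R",a(682,315))): print("plateA",n,onz(A,*p,12))
E
```

```text
B (array([487., 353.,   0.]), np.float64(72.9)) A (array([394., 326.,   0.]), np.float64(96.8)) Y (array([561., 280.,   0.]), np.float64(100.5))
B scene (array([483., 355.,   0.]), np.float64(75.7)) Y (array([547., 282.,   0.]), np.float64(107.4))
sock (array([602.6950572 ,  96.4904352 , 126.48864055]), [np.float64(0.06625930171713065), np.float64(0.06625930171724013)])
barend -y (array([518.62430653, -42.9921064 ,  77.66070072]), [np.float64(0.5903446548590192), np.float64(0.5903446548590614)])
bar +y (array([514.25231392,  13.13963734,  75.39973274]), [np.float64(0.3978845993014954), np.float64(0.3978845993016043)])
sock z129 [599.70879062  92.03516605 129.        ] [598.0447773   94.03813148 129.        ]
plate L [504.67810336 151.21331422  12.        ]
plate F [514.80878475   5.34503187  12.        ]
plate R [703.35244981  25.28992061  12.        ]
plateA L [500.13632717 151.64189689  12.        ]
plateA F [510.89488283  13.02946727  12.        ]
plateA R [698.47118115  29.55184859  12.        ]
```

Blue B is 73 mm tall and at about (485,355), so it is the cartridge. Blue A (97 mm) and yellow (100 mm) are the decoys. I'll move over it for a wrist look.

Call:
carry_out(xyz=[[-0.5,-0.07,-0.2],[-1,-0.13,-0.3],[-1,-0.13,-0.2],[-1,-0.13,0],[-1,-0.13,0],[-1,-0.13,0],[-1,-0.13,0],[-1,-0.13,0]], dr=[[0,0,0],[0,0,0],[0,0,0],[0,0,0],[0,0,0],[0,0,0],[0,0,0],[0,0,0]])

```text
time: 1.15
tool_pos: [548.2, 346.3, 257.9]
tcp_rot: [-3.142, -0.0, 2.904]
contact_force: [1.0, 1.1, -0.3]
grip_width: 91.9
```

Call:
carry_out(xyz=[[-0.5,-0.07,0],[0,0,0],[0,0,0]], dr=[[0,0,0],[0,0,0],[0,0,0]])

```text
time: 1.52
tool_pos: [574.0, 336.5, 257.9]
tcp_rot: [-3.141, -0.001, 2.904]
contact_force: [0.3, -0.2, 0.6]
grip_width: 91.9
```

```bash
cat > snap.py <<'E'
import sys
from plant import *
from h import *
o=get_obs();print({k:np.round(o[k],3).tolist() for k in("time","tool_pos","tcp_rot","joint_positions","grip_width","contact_force")})
t=sys.argv[1]
for n in sys.argv[2:]:
    c=capture(n);cv2.imwrite(f"pics/{n}{t}.png",c["image"]);pickle.dump(c,open(f"{n}{t}.pkl","wb"))
E
python3 snap.py 1 wrist side scene
```

```text
{'time': 1.525, 'tool_pos': [573.965, 336.499, 257.876], 'tcp_rot': [-3.141, -0.001, 2.904], 'joint_positions': [0.415, 0.593, 1.004, 0.0, 1.546, -0.918], 'grip_width': 91.885, 'contact_force': [0.253, -0.206, 0.644]}
```

View pics/wrist1.png

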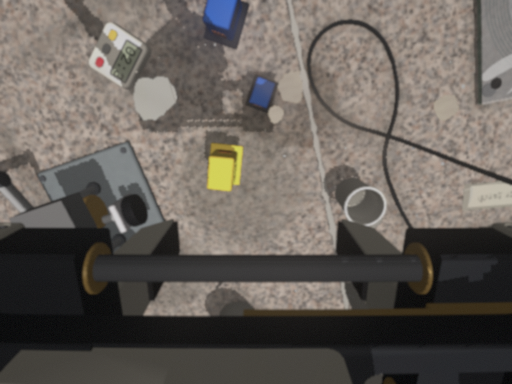

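```bash
python3 - <<'E'
from h import *
W=pickle.load(open("wrist1.pkl","rb"));im=W["image"]
cv2.imwrite("pics/c3.png",cv2.resize(im[60:120,230:310],None,fx=10,fy=10,interpolation=cv2.INTER_CUBIC))
h=cv2.cvtColor(im,cv2.COLOR_BGR2HSV)
print(onz(W,262,90,72))
m=cv2.inRange(h,(105,120,40),(125,255,255));m[:60]=0;m[120:]=0
k,l,st,ce=cv2.connectedComponentsWithStats(m);print(st[1:],ce[1:])
E
```

```text
[488.15939069 362.71911495  72.        ]
[[257  78   8   6  37]
 [250  89  18  18 197]] [[260.05405405  80.78378378]
 [258.76649746  98.28426396]]
```

View pics/c3.png

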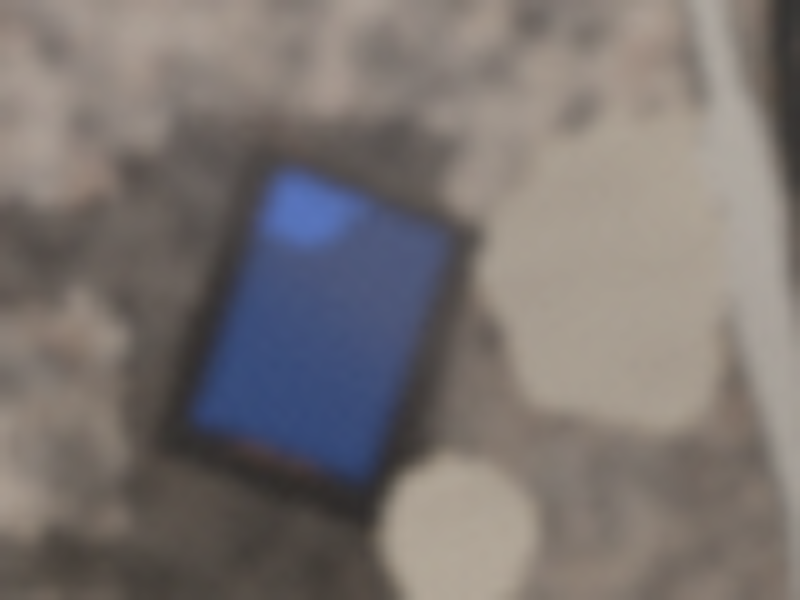

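```bash
python3 - <<'E'
from h import *
W=pickle.load(open("wrist1.pkl","rb"))
P=[onz(W,230+x/10-.45,60+y/10-.45,72)[:2] for x,y in((278,163),(455,225),(368,482),(190,424))]
P=np.array(P);print(P.round(1),"centre",P.mean(0))
for i in range(4):
    d=P[(i+1)%4]-P[i];print(np.linalg.norm(d).round(1),np.degrees(np.arctan2(d[1],d[0])).round(1))
for n,uv,z in(("A",(222,10),97),("Y",(222,175),100)): print(n,onz(W,*uv,z))
E
```

```text
[[472.1 361.1]
 [483.3 379.1]
 [508.5 363.1]
 [497.3 344.6]] centre [490.27392427 361.98224342]
21.2 58.1
29.9 -32.5
21.6 -121.1
30.2 146.7
A [405.46125905 340.94058571  97.        ]
Y [568.00380859 296.66240583 100.        ]
```

The crop shows the small blue top as a 21×30 mm rectangle centred at (490,362), with its long axis at −33° and an amber edge on the short face. That matches the cartridge. I'll go above it and turn.

Call:
carry_out(xyz=[[0.73,0.04,0],[0.73,0.04,0],[0,0,0],[0,0,0],[0,0,0],[0,0,0]], dr=[[0,0,0],[0,0,0],[0,0,0.8],[0,0,0.8],[0,0,0.78],[0,0,0]])

```text
time: 2.42
tool_pos: [489.9, 362.0, 258.7]
tcp_rot: [3.141, 0.0, 2.574]
contact_force: [-0.1, 1.4, 0.5]
grip_width: 91.9
```

```bash
python3 snap.py 2 wrist
```

```text
{'time': 2.425, 'tool_pos': [489.943, 362.007, 258.735], 'tcp_rot': [3.141, 0.0, 2.574], 'joint_positions': [0.511, 0.475, 1.201, 0.0, 1.465, -0.492], 'grip_width': 91.884, 'contact_force': [-0.068, 1.395, 0.479]}
```

View pics/wrist2.png

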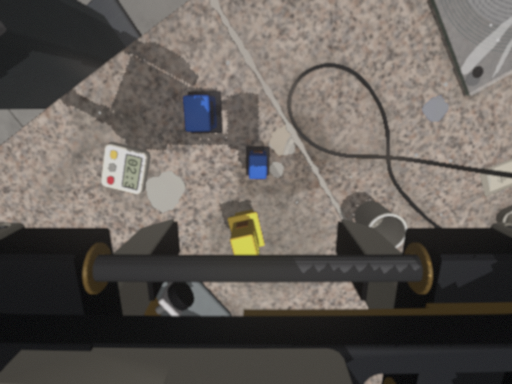

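```bash
python3 - <<'E'
from h import *
W=pickle.load(open("wrist2.pkl","rb"));im=W["image"]
cv2.imwrite("pics/c4.png",cv2.resize(im[135:195,220:300],None,fx=10,fy=10,interpolation=cv2.INTER_CUBIC))
print(np.round(W["pose"],3).tolist())
print(proj(W,[490,362,72]),proj(W,[490,362,0]),proj(W,[490,362,250]))
E
```

```text
[[0.538, -0.811, -0.231, 428.044], [0.843, 0.517, 0.147, 401.509], [0.0, -0.274, 0.962, 428.049], [0.0, 0.0, 0.0, 1.0]]
[257.15377043 166.5885075 ] [257.15297931 156.59239549] [257.1582651  222.36940577]
```

View pics/c4.png

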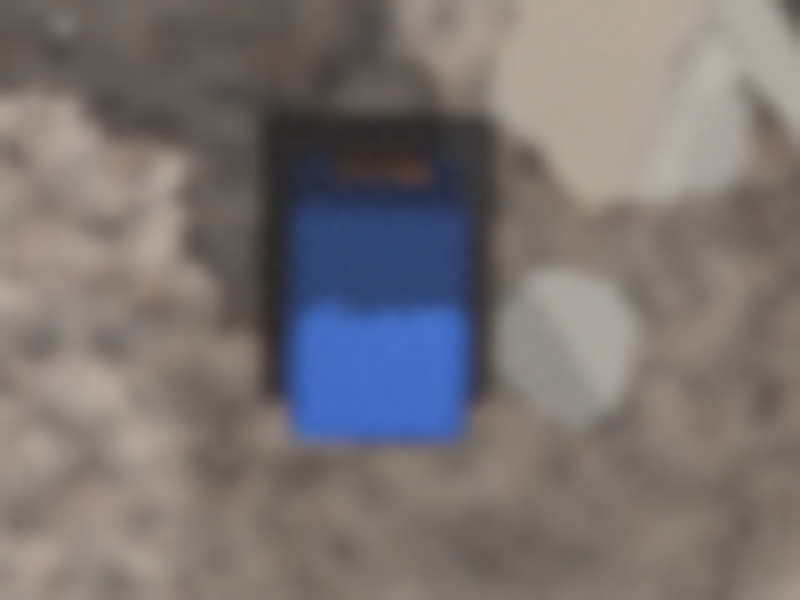

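The cartridge top is centred at about (257.5,166.8) and aligned with the jaws, within 1 mm of the prediction. Descending and gripping.

Call:
carry_out(xyz=[[0,0,0.8],[0,0,0.9],[0,0,0.8],[0,0,0.5],[0,0,0.24],[0,0,0],[0,0,0]], dr=[[0,0,0],[0,0,0],[0,0,0],[0,0,0],[0,0,0],[0,0,0],[0,0,0]])

```text
time: 3.35
tool_pos: [491.6, 362.1, 65.4]
tcp_rot: [3.139, 0.001, 2.572]
contact_force: [0.4, -0.7, 0.2]
grip_width: 91.8
```

Call:
carry_out(xyz=[[0,0,0],[0,0,0],[0,0,0],[0,0,0],[0,0,0],[0,0,0],[0,0,0],[0,0,0]], dr=[[0,0,0],[0,0,0],[0,0,0],[0,0,0],[0,0,0],[0,0,0],[0,0,0],[0,0,0]], gripper=-1)

```text
time: 4.35
tool_pos: [490.7, 361.5, 63.8]
tcp_rot: [3.142, -0.0, 2.572]
contact_force: [-0.0, -0.2, -0.1]
grip_width: 16.4
```

Call:
carry_out(xyz=[[0,0,0]], dr=[[0,0,0]])

```text
time: 4.47
tool_pos: [490.7, 361.5, 63.8]
tcp_rot: [3.142, -0.0, 2.571]
contact_force: [0.1, 0.3, -0.4]
grip_width: 6.5
```

```bash
python3 snap.py 3 wrist side scene; python3 -c "
import cv2
s=cv2.imread('pics/side3.png');cv2.imwrite('pics/c5.png',cv2.resize(s[100:230,140:300],None,fx=5,fy=4.6,interpolation=2))"
```

```text
{'time': 4.475, 'tool_pos': [490.723, 361.467, 63.842], 'tcp_rot': [3.142, -0.0, 2.571], 'joint_positions': [0.509, 0.643, 1.47, 0.0, 1.028, -0.492], 'grip_width': 6.54, 'contact_force': [0.082, 0.312, -0.36]}
```

View pics/wrist3.png

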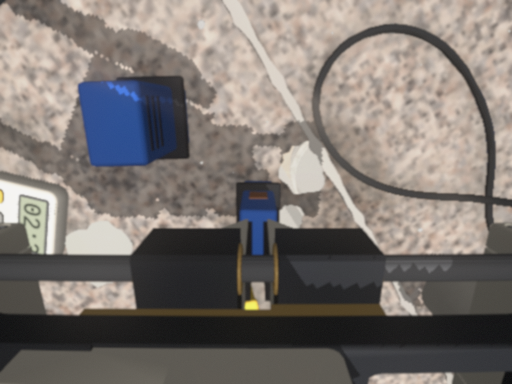

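View pics/c5.png

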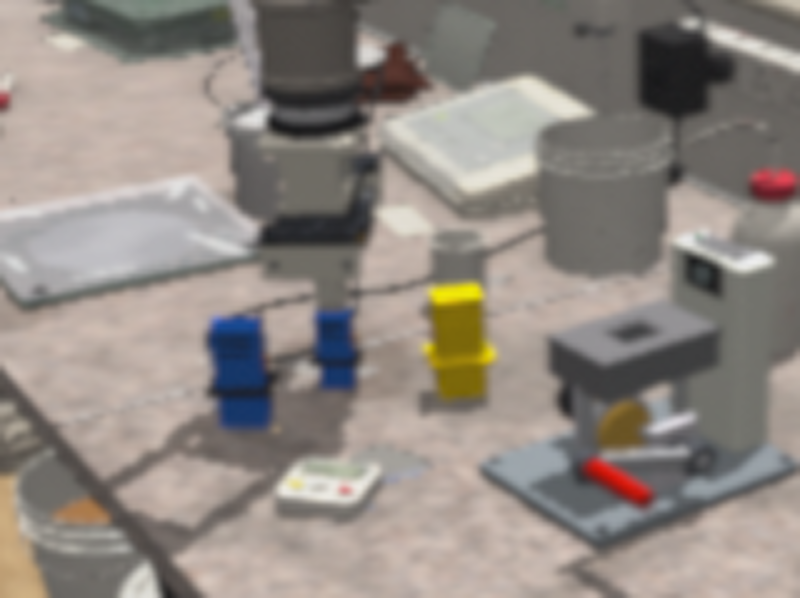

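```bash
python3 - <<'E'
from h import *
W=pickle.load(open("wrist3.pkl","rb"));S=pickle.load(open("side3.pkl","rb"));A=pickle.load(open("scene3.pkl","rb"))
print(np.round(W["pose"],3).tolist())
T=[490.7,361.5]
for z in(42,64,72,108):print(z,"W",proj(W,T+[z]),"S",proj(S,T+[z]),"A",proj(A,T+[z]))
s=S["image"];w=W["image"]
cv2.imwrite("pics/c6.png",cv2.resize(s[130:190,180:240],None,fx=10,fy=10,interpolation=2))
cv2.imwrite("pics/c7.png",cv2.resize(w[170:320,190:340],None,fx=4,fy=4,interpolation=2))
E
```

```text
[[0.54, -0.81, -0.23, 429.023], [0.842, 0.519, 0.148, 401.182], [-0.0, -0.274, 0.962, 233.158], [0.0, 0.0, 0.0, 1.0]]
42 W [257.12665735 214.95057384] S [206.72338188 174.03389216] A [182.7510514  190.59958414]
64 W [257.10381745 227.75101734] S [206.29047558 169.07092758] A [182.18887972 185.35828313]
72 W [257.09415005 233.16997963] S [206.1316145  167.24854769] A [181.98302367 183.4352577 ]
108 W [257.03764808 264.85286396] S [205.40705979 158.92893822] A [181.04716558 174.66715031]
```

View pics/c6.png

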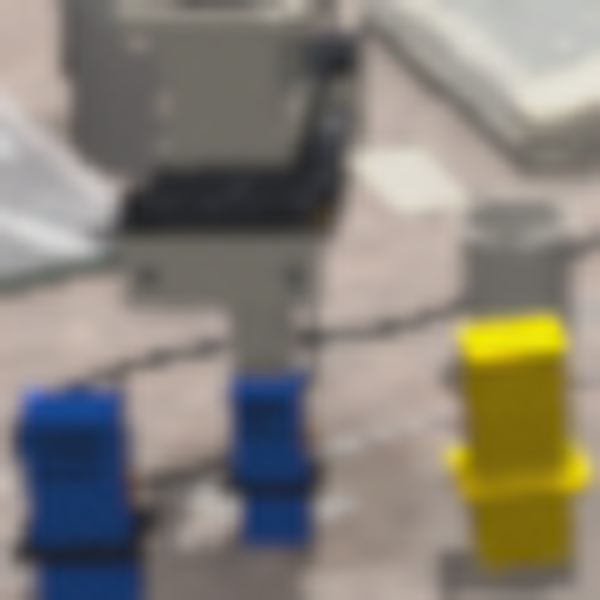

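View pics/c7.png

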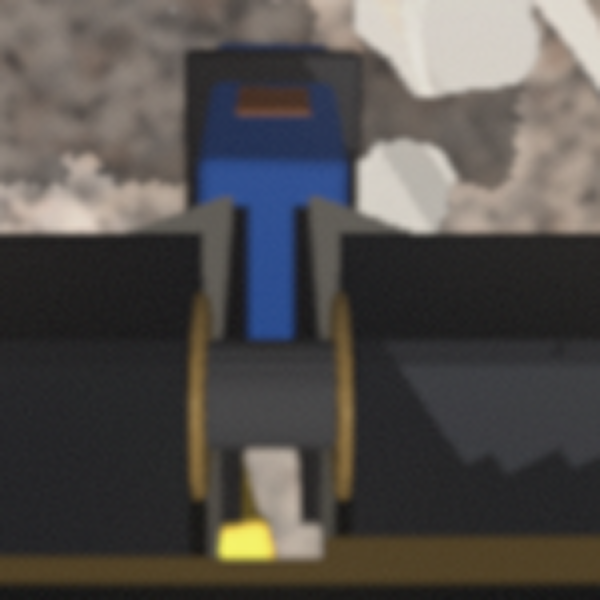

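The fingers closed without catching anything. I'll check where the tips really are using the earlier free-air side and scene views.

```bash
python3 - <<'E'
from h import *
W=pickle.load(open("wrist1.pkl","rb"));S=pickle.load(open("side1.pkl","rb"));A=pickle.load(open("scene1.pkl","rb"))
y=2.904;X=np.array([np.cos(y),np.sin(y),0]);Y=np.array([np.sin(y),-np.cos(y),0]);T=np.array([574,336.5,257.9])
for n,c in(("S",S),("A",A)):
    im=c["image"].copy();u,v=proj(c,T).astype(int);x0,y0=max(u-40,0),max(v-40,0)
    cr=cv2.resize(im[y0:y0+70,x0:x0+80],None,fx=8,fy=8,interpolation=2)
    for z,col in((-44,(255,0,0)),(0,(0,255,0)),(22,(0,0,255))):
        for s in(-46,46,-65,65):
            p=proj(c,T+Y*s+[0,0,-z]);cv2.circle(cr,(int((p[0]-x0)*8+4),int((p[1]-y0)*8+4)),4,col,-1)
    cv2.imwrite(f"pics/d{n}.png",cr)
E
```

```text
(no output)
```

View pics/dS.png

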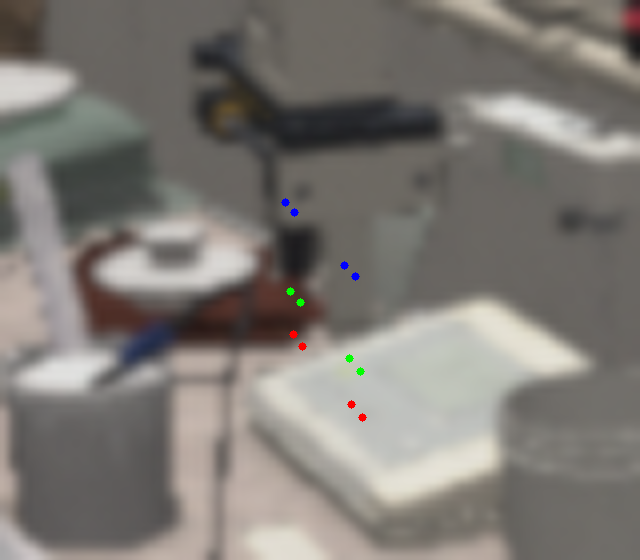

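View pics/dA.png

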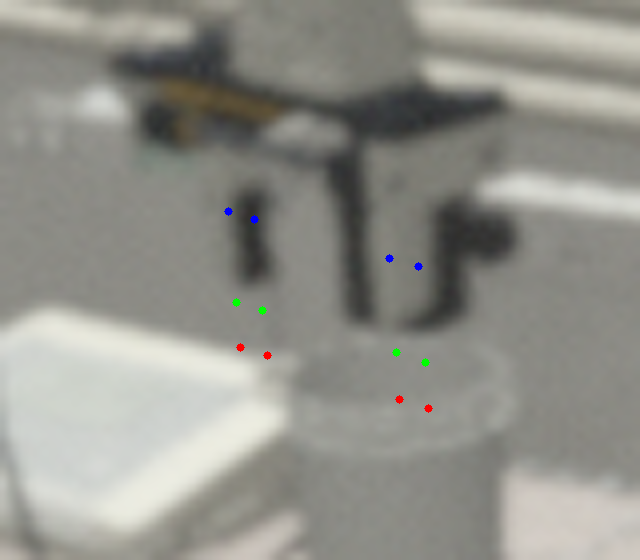

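The free-air views show the real fingertips about 10 mm behind the reported TCP, not 22 mm ahead of it. So the fingers closed just above the cartridge top at z ≈ 72–75. I'll reopen and check before going lower.

Call:
carry_out(xyz=[[0,0,0],[0,0,0],[0,0,0],[0,0,0],[0,0,0],[0,0,0],[0,0,0],[0,0,0]], dr=[[0,0,0],[0,0,0],[0,0,0],[0,0,0],[0,0,0],[0,0,0],[0,0,0],[0,0,0]], gripper=0.3)

```text
time: 5.62
tool_pos: [490.7, 361.5, 63.9]
tcp_rot: [3.142, -0.0, 2.571]
contact_force: [-0.4, 0.4, -0.3]
grip_width: 59.8
```

```bash
python3 snap.py 4 wrist side scene; python3 -c "
import cv2
s=cv2.imread('pics/side4.png');cv2.imwrite('pics/c8.png',cv2.resize(s[120:190,170:250],None,fx=8,fy=8,interpolation=2))
s=cv2.imread('pics/scene4.png');cv2.imwrite('pics/c9.png',cv2.resize(s[130:210,140:230],None,fx=7,fy=7,interpolation=2))"
```

```text
{'time': 5.625, 'tool_pos': [490.726, 361.46, 63.857], 'tcp_rot': [3.142, -0.0, 2.571], 'joint_positions': [0.509, 0.643, 1.47, 0.0, 1.028, -0.492], 'grip_width': 59.806, 'contact_force': [-0.402, 0.367, -0.286]}
```

View pics/wrist4.png

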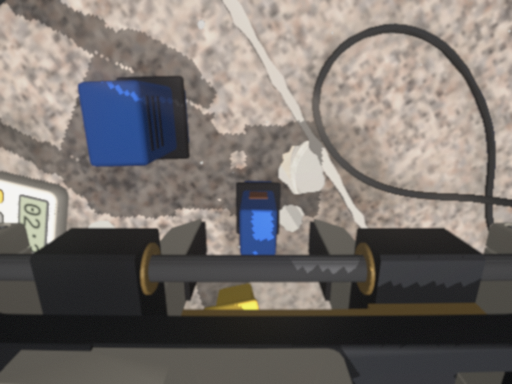

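View pics/c8.png

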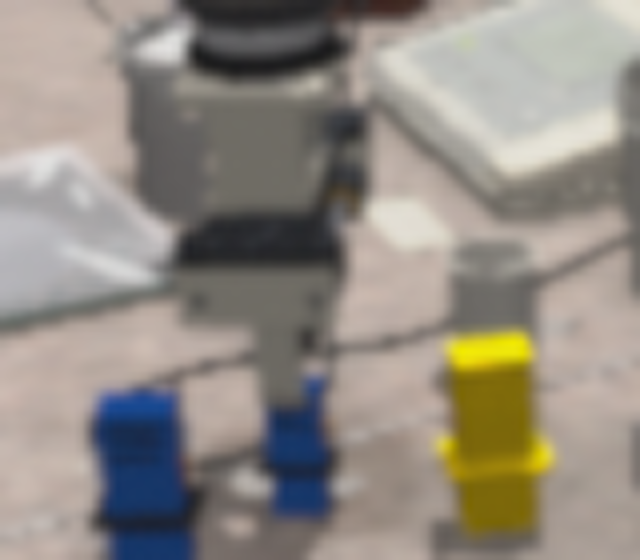

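View pics/c9.png

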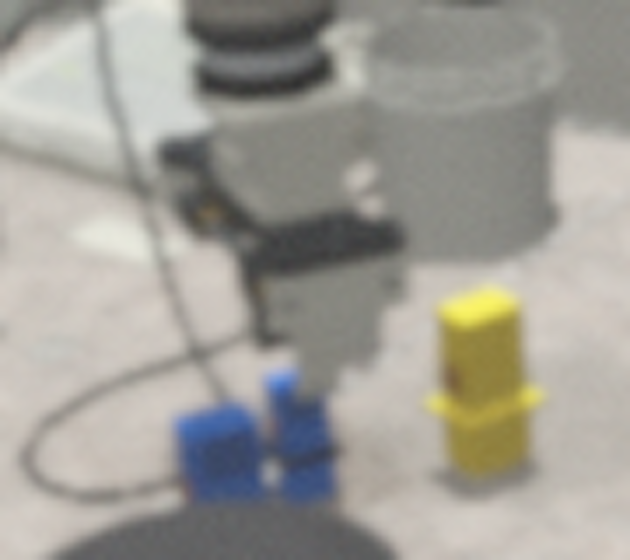

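```bash
python3 - <<'E'
from h import *
S=pickle.load(open("side4.pkl","rb"));A=pickle.load(open("scene4.pkl","rb"))
print(tri([ray(S,170+281/8-.45,120+405/8-.45),ray(A,140+320/7-.45,130+388/7-.45)]))
y=2.571;X=np.array([np.cos(y),np.sin(y),0]);Y=np.array([np.sin(y),-np.cos(y),0]);T=np.array([490.7,361.5,0])
for s in(-30,-48):
  for z in (60,70,80): 
    P=T+Y*s+[0,0,z];print(s,z,(proj(S,P)-[170,120])*8+4,(proj(A,P)-[140,130])*7+3)
E
```

```text
(array([469.86171853, 329.60860638,  79.6780455 ]), [np.float64(2.183579250042232), np.float64(2.183579250042082)])
-30 60 [287.59712399 430.13324921] [319.07251827 419.39329083]
-30 70 [285.95770807 411.70882155] [317.30350589 402.404202  ]
-30 80 [284.30808492 393.16166   ] [315.52606818 385.31160593]
-48 60 [283.05558346 446.36846671] [331.39442551 433.03200069]
-48 70 [281.3825662  427.79988899] [329.64472998 415.92570938]
-48 80 [279.69901163 409.10618476] [327.88658316 398.71400871]
```

Call:
carry_out(xyz=[[0,0,0.13],[0,0,0.13],[0,0,0.13],[0,0,0.13],[0,0,0],[0,0,0]], dr=[[0,0,0],[0,0,0],[0,0,0],[0,0,0],[0,0,0],[0,0,0]])

```text
time: 6.52
tool_pos: [490.9, 361.6, 32.8]
tcp_rot: [3.141, 0.0, 2.571]
contact_force: [0.2, 0.0, 0.4]
grip_width: 59.6
```

```bash
python3 snap.py 5 wrist side scene; python3 -c "
import cv2
s=cv2.imread('pics/side5.png');cv2.imwrite('pics/c10.png',cv2.resize(s[120:190,170:250],None,fx=8,fy=8,interpolation=2))
s=cv2.imread('pics/scene5.png');cv2.imwrite('pics/c11.png',cv2.resize(s[130:210,140:230],None,fx=7,fy=7,interpolation=2))"
```

```text
{'time': 6.525, 'tool_pos': [490.895, 361.562, 32.781], 'tcp_rot': [3.141, 0.0, 2.571], 'joint_positions': [0.509, 0.683, 1.495, 0.0, 0.964, -0.492], 'grip_width': 59.563, 'contact_force': [0.22, 0.015, 0.398]}
```

View pics/wrist5.png

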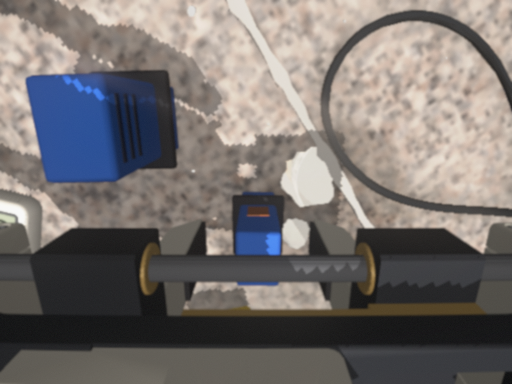

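View pics/c10.png

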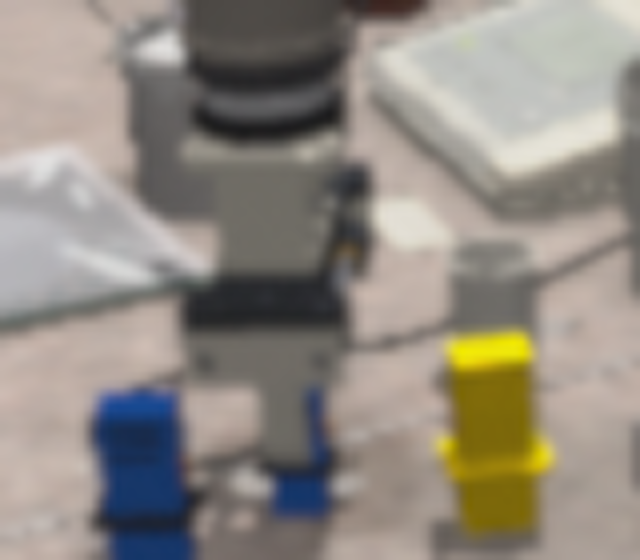

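Call:
carry_out(xyz=[[0,0,0],[0,0,0],[0,0,0],[0,0,0],[0,0,0],[0,0,0],[0,0,0]], dr=[[0,0,0],[0,0,0],[0,0,0],[0,0,0],[0,0,0],[0,0,0],[0,0,0]], gripper=-1)

```text
time: 7.55
tool_pos: [490.8, 361.5, 32.7]
tcp_rot: [3.141, -0.0, 2.571]
contact_force: [-0.2, -0.9, -0.1]
grip_width: 21.9
```

```bash
python3 snap.py 6 wrist
```

```text
{'time': 7.55, 'tool_pos': [490.761, 361.493, 32.656], 'tcp_rot': [3.141, -0.0, 2.571], 'joint_positions': [0.509, 0.683, 1.495, 0.0, 0.964, -0.492], 'grip_width': 21.941, 'contact_force': [-0.186, -0.903, -0.119]}
```

View pics/wrist6.png

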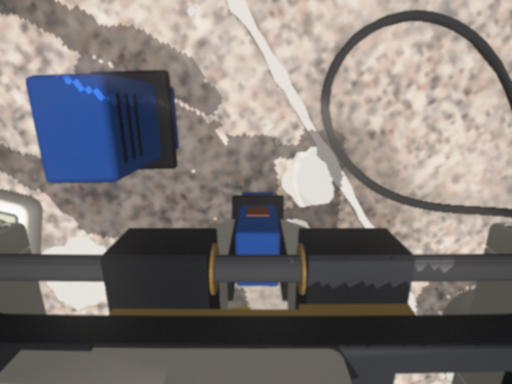

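Gripped at 21.9 mm. Lifting, then turning toward the stand's yaw.

Call:
carry_out(xyz=[[0,0,-0.3],[0,0,-0.7],[0,0,-0.9],[0,0,-0.9],[0,0,-0.7],[0,0,-0.4],[0,0,0]], dr=[[0,0,0],[0,0,0],[0,0,0],[0,0,0],[0,0,0],[0,0,0],[0,0,0]])

```text
time: 8.48
tool_pos: [491.4, 361.9, 269.8]
tcp_rot: [3.137, 0.003, 2.572]
contact_force: [-0.2, 0.4, -1.0]
grip_width: 21.8
```

Call:
carry_out(xyz=[[0,0,0],[0,0,0],[0,0,0],[0,0,0],[0,0,0],[0,0,0],[0,0,0]], dr=[[0,0,-0.6],[0,0,-0.8],[0,0,-0.8],[0,0,-0.8],[0,0,-0.8],[0,0,-0.9],[0,0,0]])

```text
time: 9.35
tool_pos: [490.2, 361.2, 265.4]
tcp_rot: [-3.141, -0.002, -3.057]
contact_force: [-0.1, -0.2, -0.8]
grip_width: 21.3
```

```bash
cat > to.py <<'E'
import sys
from plant import *
from h import *
from scipy.spatial.transform import Rotation as R
o=get_obs();g=np.array([float(v) for v in sys.argv[1:4]]);M=R.from_euler("xyz",o["tcp_rot"])
print("pos",o["tool_pos"].round(1),"yaw",np.degrees(o["tcp_rot"][2]).round(2),"w",o["grip_width"].round(1))
print("units",(M.inv().apply(g-o["tool_pos"])/60).round(3))
if len(sys.argv)>4:
    G=R.from_euler("xyz",[np.pi,0,np.radians(float(sys.argv[4]))]);print("rot",(np.degrees((M.inv()*G).as_rotvec())/8).round(3))
E
python3 to.py 680 101 260 185
```

```text
Traceback (most recent call last):
  File "to.py", line 6, in <module>
    print("pos",o["tool_pos"].round(1),"yaw",np.degrees(o["tcp_rot"][2]).round(2),"w",o["grip_width"].round(1))
                                                                                      ^^^^^^^^^^^^^^^^^^^^^
AttributeError: 'float' object has no attribute 'round'
```

```bash
sed -i 's/o\["grip_width"\].round(1)/o["grip_width"]/' to.py; python3 to.py 680 101 265 185
```

```text
pos [490.2 361.2 265.4] yaw -175.13 w 21.33981778437856
units [-2.784 -4.589  0.005]
rot [-0.006 -0.015 -0.016]
```

Call:
carry_out(xyz=[[-0.2,-0.4,0],[-0.46,-0.76,0],[-0.46,-0.76,0],[-0.46,-0.76,0],[-0.46,-0.76,0],[-0.46,-0.76,0],[-0.28,-0.39,0],[0,0,0]], dr=[[0,0,0],[0,0,0],[0,0,0],[0,0,0],[0,0,0],[0,0,0],[0,0,0],[0,0,0]])

```text
time: 10.35
tool_pos: [681.2, 99.1, 264.8]
tcp_rot: [-3.141, -0.002, -3.061]
contact_force: [0.2, -0.0, -1.2]
grip_width: 21.8
```

```bash
python3 snap.py 7 wrist; python3 -c "
import cv2
s=cv2.imread('pics/wrist7.png');cv2.imwrite('pics/c12.png',cv2.resize(s[60:210,160:360],None,fx=4,fy=4,interpolation=2))"
```

```text
{'time': 10.35, 'tool_pos': [681.247, 99.097, 264.81], 'tcp_rot': [-3.141, -0.002, -3.061], 'joint_positions': [0.033, 0.644, 0.895, -0.0, 1.605, -1.618], 'grip_width': 21.797, 'contact_force': [0.206, -0.027, -1.246]}
```

View pics/wrist7.png

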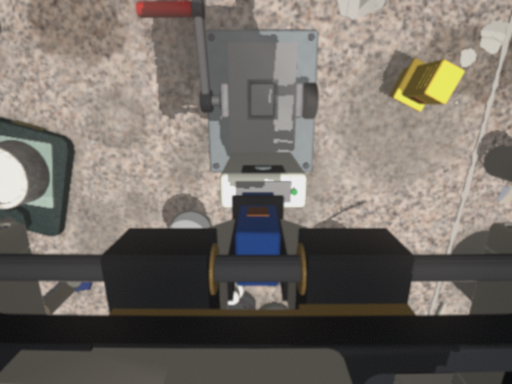

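View pics/c12.png

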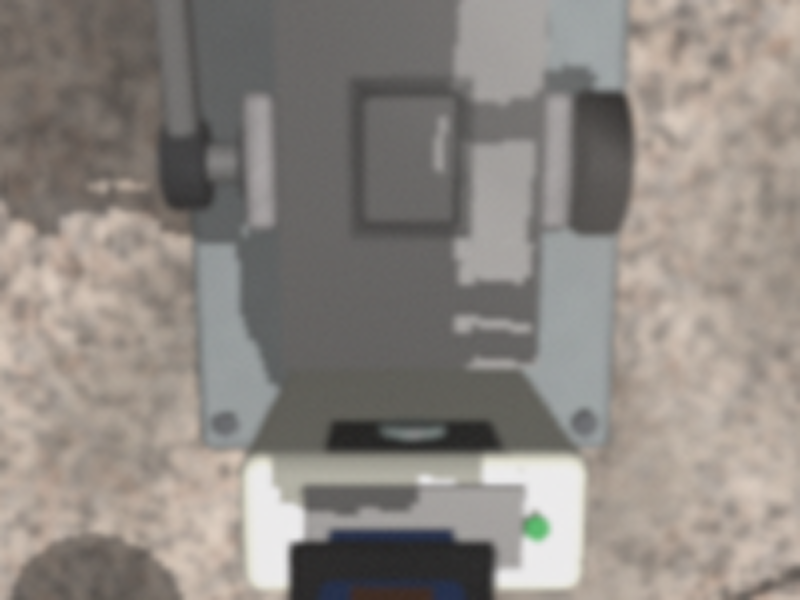

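```bash
python3 - <<'E'
from h import *
W=pickle.load(open("wrist7.pkl","rb"));im=W["image"]
cv2.imwrite("pics/c13.png",cv2.resize(im[72:126,240:286],None,fx=11,fy=11,interpolation=2))
cv2.imwrite("pics/c14.png",cv2.resize(im[20:180,190:330],None,fx=4,fy=4,interpolation=2)[:600])
E
```

```text
(no output)
```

View pics/c13.png

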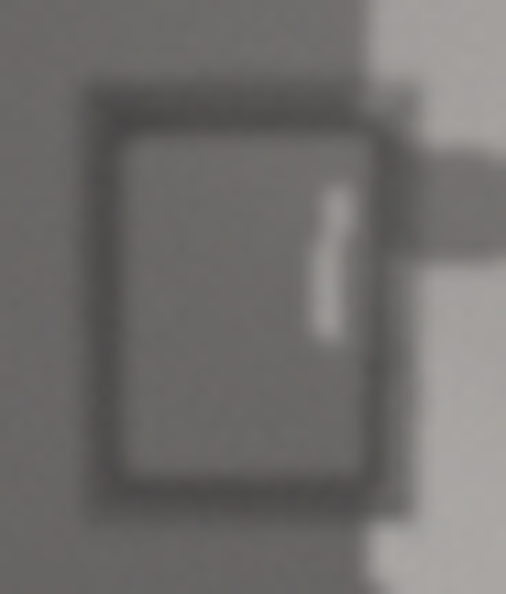

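View pics/c14.png

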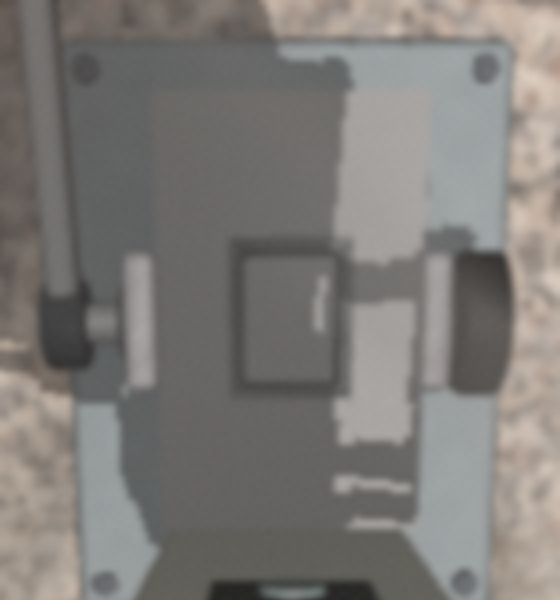

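```bash
cat > sock.py <<'E'
from h import *
W=pickle.load(open("wrist7.pkl","rb"));W2=pickle.load(open("wrist2.pkl","rb"))
print(np.round(W["pose"],3).tolist())
def q(P,off,k,z,c=W): return np.array([onz(c,off[0]+(x+.5)/k-.5,off[1]+(y+.5)/k-.5,z)[:2] for x,y in P])
def rep(n,P):
    e=[P[(i+1)%4]-P[i] for i in range(4)]
    print(n,"c",P.mean(0).round(2),[(np.linalg.norm(d).round(1),np.degrees(np.arctan2(d[1],d[0])).round(1)) for d in e])
rep("outer",q([(84,85),(420,82),(410,518),(92,520)],(240,72),11,129))
rep("inner",q([(120,128),(372,126),(365,476),(122,478)],(240,72),11,126))
rep("bolts",q([(86,70),(486,68),(464,583),(105,583)],(190,20),4,12))
rep("plate",q([(66,42),(512,42)]+[(464,583),(105,583)],(190,20),4,12))
rep("cart2",q([(290,205),(468,205),(470,440),(290,440)],(220,135),10,72,W2))
E
python3 sock.py
```

```text
[[-0.08, -0.959, -0.271, 608.393], [0.997, -0.077, -0.022, 92.874], [0.001, -0.272, 0.962, 434.292], [0.0, 0.0, 0.0, 1.0]]
outer c [602.37  97.68] [(np.float64(29.7), np.float64(95.1)), (np.float64(37.7), np.float64(4.2)), (np.float64(29.1), np.float64(-85.0)), (np.float64(37.6), np.float64(-174.8))]
inner c [602.32  97.11] [(np.float64(22.6), np.float64(95.1)), (np.float64(30.6), np.float64(4.2)), (np.float64(22.4), np.float64(-84.9)), (np.float64(30.6), np.float64(-175.4))]
bolts c [607.08  98.08] [(np.float64(130.3), np.float64(94.9)), (np.float64(170.7), np.float64(4.6)), (np.float64(130.3), np.float64(-85.4)), (np.float64(170.1), np.float64(-175.4))]
plate c [603.02  98.24] [(np.float64(144.6), np.float64(94.6)), (np.float64(178.7), np.float64(2.0)), (np.float64(130.3), np.float64(-85.4)), (np.float64(178.5), np.float64(-173.4))]
cart2 c [490.59 362.13] [(np.float64(21.6), np.float64(57.5)), (np.float64(29.3), np.float64(-31.6)), (np.float64(22.3), np.float64(-122.5)), (np.float64(29.3), np.float64(147.0))]
```

The socket is centred at about (602.4, 97.5) with yaw 4.8°. The wrist view, the side/scene triangulation and the bolt pattern agree.

```bash
python3 to.py 602.8 97.4 265 184.8
```

```text
pos [680.5 100.7 265.3] yaw -175.27 w 21.8986783172017
units [1.295 0.052 0.007]
rot [ 0.004 -0.015 -0.009]
```

Call:
carry_out(xyz=[[0.4,0,0],[0.6,0.03,0],[0.3,0.02,0],[0,0,0.4],[0,0,0.6],[0,0,0.4],[0,0,0.2],[0,0,0]], dr=[[0,0,0],[0,0,0],[0,0,0],[0,0,0],[0,0,0],[0,0,0],[0,0,0],[0,0,0]])

```text
time: 11.4
tool_pos: [602.0, 98.5, 170.4]
tcp_rot: [3.141, -0.001, -3.055]
contact_force: [-0.3, 0.6, 0.2]
grip_width: 21.8
```

Call:
carry_out(xyz=[[0,0,0],[0,0,0]], dr=[[0,0,0],[0,0,0]])

```text
time: 11.65
tool_pos: [603.2, 97.8, 171.8]
tcp_rot: [-3.142, 0.002, -3.056]
contact_force: [0.3, 0.1, -0.4]
grip_width: 21.7
```

```bash
python3 to.py 602.8 97.4 136 184.8; python3 snap.py 8 side scene; python3 -c "
import cv2
s=cv2.imread('pics/side8.png');cv2.imwrite('pics/c15.png',cv2.resize(s[110:220,220:320],None,fx=7,fy=5.4,interpolation=2))
s=cv2.imread('pics/scene8.png');cv2.imwrite('pics/c16.png',cv2.resize(s[110:220,220:320],None,fx=7,fy=5.4,interpolation=2))"
```

```text
pos [603.2  97.8 171.8] yaw -175.07 w 21.748796798516683
units [ 0.008 -0.006  0.596]
rot [0.    0.015 0.016]
{'time': 11.65, 'tool_pos': [603.167, 97.794, 171.78], 'tcp_rot': [-3.142, 0.002, -3.056], 'joint_positions': [0.035, 0.534, 1.343, 0.0, 1.263, -1.622], 'grip_width': 21.749, 'contact_force': [0.292, 0.063, -0.441]}
```

View pics/c15.png

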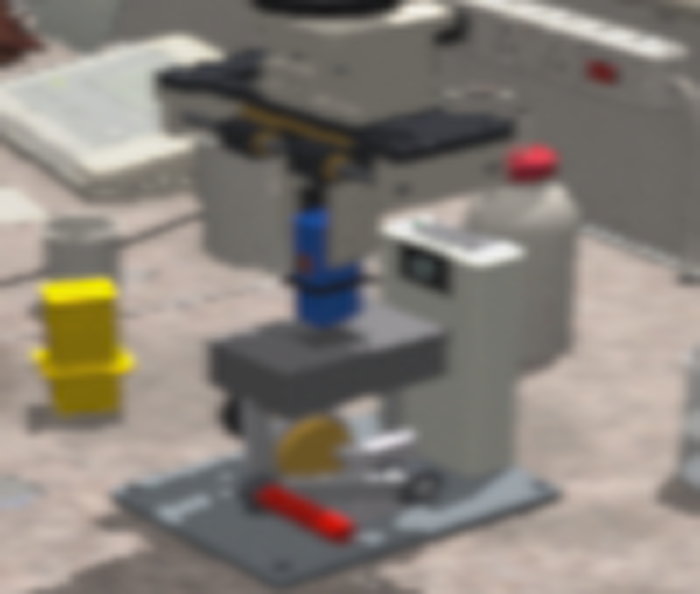

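View pics/c16.png

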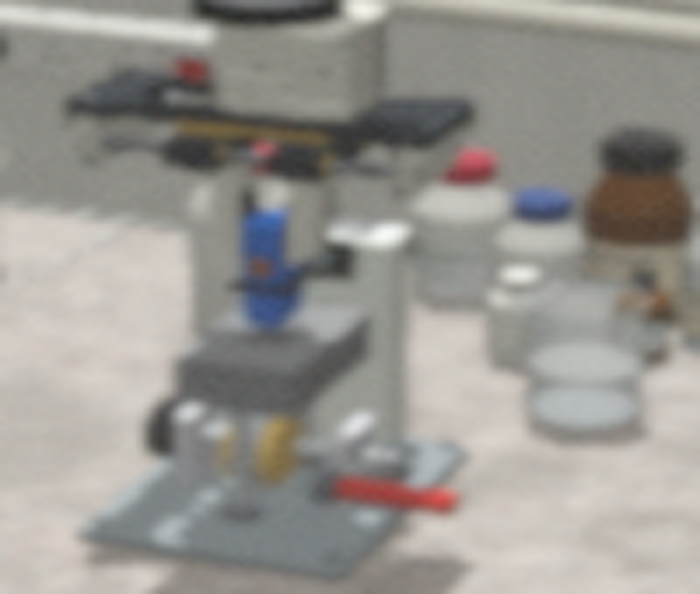

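The cartridge hangs just above the stage, over the socket. Lowering it gently.

Call:
carry_out(xyz=[[0.008,-0.006,0.08],[0,0,0.08],[0,0,0.08],[0,0,0.06],[0,0,0]], dr=[[0,0.01,0.01],[0,0,0],[0,0,0],[0,0,0],[0,0,0]])

```text
time: 12.38
tool_pos: [602.0, 97.3, 152.2]
tcp_rot: [3.141, -0.002, -3.057]
contact_force: [0.2, 0.3, -1.2]
grip_width: 21.5
```

Call:
carry_out(xyz=[[0,0,0.1],[0,0,0.1],[0,0,0.05],[0,0,0],[0,0,0]], dr=[[0,0,0],[0,0,0],[0,0,0],[0,0,0],[0,0,0]])

```text
time: 13.0
tool_pos: [602.3, 97.3, 137.8]
tcp_rot: [3.142, -0.001, -3.057]
contact_force: [-0.3, -0.3, -0.7]
grip_width: 22.2
```

Call:
carry_out(xyz=[[0,0,0.04],[0,0,0],[0,0,0]], dr=[[0,0,0],[0,0,0],[0,0,0]])

```text
time: 13.38
tool_pos: [602.1, 97.3, 135.2]
tcp_rot: [3.141, -0.002, -3.057]
contact_force: [-0.4, 0.3, -1.7]
grip_width: 22.0
```

Call:
carry_out(xyz=[[0,0,0.03],[0,0,0.03],[0,0,0]], dr=[[0,0,0],[0,0,0],[0,0,0]])

```text
time: 13.75
tool_pos: [602.3, 97.4, 134.9]
tcp_rot: [-3.141, 0.001, -3.057]
contact_force: [-7.0, -0.4, 17.2]
grip_width: 21.8
```

17 N upward at z 134.9, against an expected 135.7, so the collar is resting on the socket. Releasing.

Call:
carry_out(xyz=[[0,0,-0.02],[0,0,0],[0,0,0],[0,0,0],[0,0,0],[0,0,0]], dr=[[0,0,0],[0,0,0],[0,0,0],[0,0,0],[0,0,0],[0,0,0]], gripper=0.2)

```text
time: 14.5
tool_pos: [602.1, 97.3, 132.8]
tcp_rot: [3.142, -0.001, -3.057]
contact_force: [0.4, 0.1, -0.3]
grip_width: 55.5
```

Call:
carry_out(xyz=[[0,0,-0.2],[0,0,-0.6],[0,0,-0.9],[0,0,-0.6],[0,0,0]], dr=[[0,0,0],[0,0,0],[0,0,0],[0,0,0],[0,0,0]])

```text
time: 15.12
tool_pos: [603.8, 97.4, 275.5]
tcp_rot: [-3.141, 0.007, -3.057]
contact_force: [0.0, -0.0, -1.6]
grip_width: 54.9
```

```bash
python3 snap.py 9 side scene wrist; python3 -c "
import cv2
s=cv2.imread('pics/side9.png');cv2.imwrite('pics/c17.png',cv2.resize(s[110:220,220:320],None,fx=7,fy=5.4,interpolation=2))
s=cv2.imread('pics/wrist9.png');cv2.imwrite('pics/c18.png',cv2.resize(s[60:260,130:380],None,fx=3,fy=3,interpolation=2))"
```

```text
{'time': 15.125, 'tool_pos': [603.778, 97.428, 275.469], 'tcp_rot': [-3.141, 0.007, -3.057], 'joint_positions': [0.035, 0.469, 1.166, 0.0, 1.5, -1.621], 'grip_width': 54.872, 'contact_force': [0.005, -0.033, -1.612]}
```

View pics/c17.png

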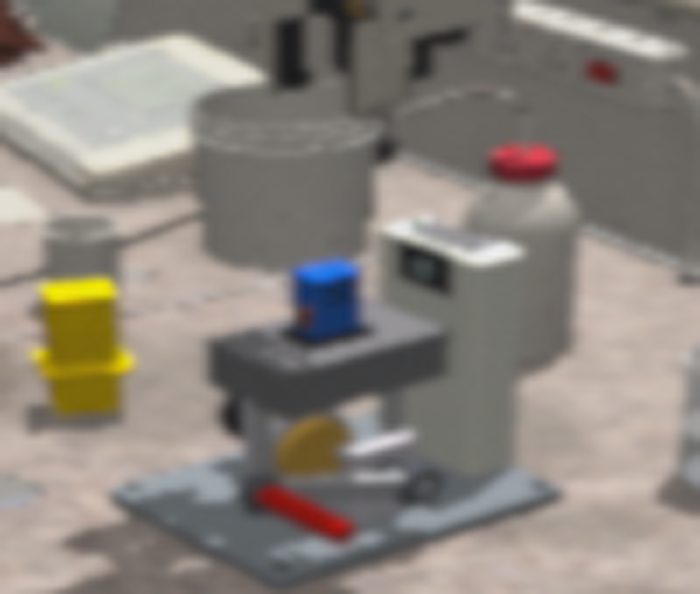

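View pics/c18.png

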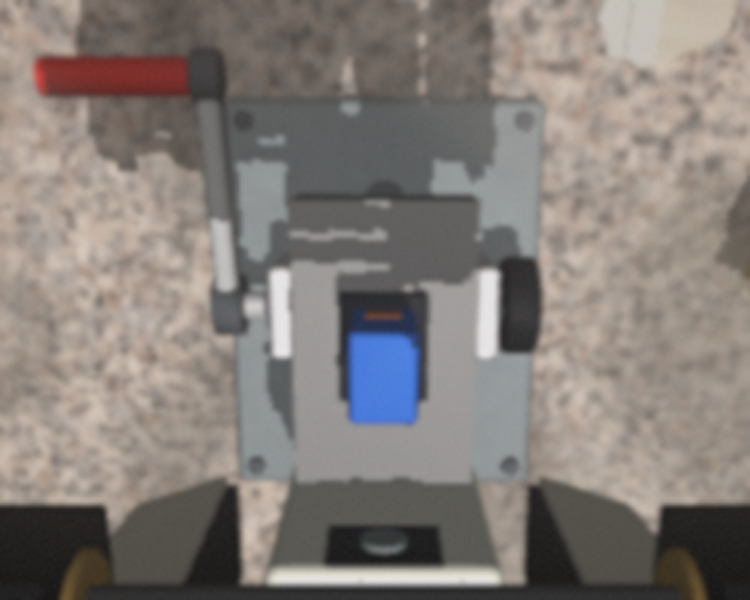

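The cartridge is seated with its collar flush on the stage. The red bar is at about wrist (168,85). I'll measure it and turn the tool so the jaws open along the stand's x.

```bash
python3 - <<'E'
from h import *
W=pickle.load(open("wrist9.pkl","rb"));im=W["image"]
h=cv2.cvtColor(im,cv2.COLOR_BGR2HSV)
m=cv2.inRange(h,(0,120,60),(8,255,255))|cv2.inRange(h,(172,120,60),(180,255,255));m[150:]=0
k,l,st,ce=cv2.connectedComponentsWithStats(m);i=1+np.argmax(st[1:,4]);print(st[i],ce[i])
pts=np.argwhere(l==i)[:,::-1].astype(np.float32);r=cv2.minAreaRect(pts);print(r)
b=cv2.boxPoints(r);e=sorted(b.tolist());
for p in ((np.array(e[0])+e[1])/2,(np.array(e[2])+e[3])/2,ce[i]): print(p,onz(W,*p,75.6))
E
```

```text
[142  79  51  13 590] [167.3         84.66271186]
((167.0, 85.0), (12.0, 50.0), 90.0)
[142.  85.] [518.0083588  -45.57196362  75.6       ]
[192.  85.] [513.29827286  13.02234518  75.6       ]
[167.3         84.66271186] [515.26428239 -15.87693859  75.6       ]
```

Call:
carry_out(xyz=[[0,0,0],[0,0,0],[0,0,0],[0,0,0],[0,0,0],[0,0,0]], dr=[[0,0,0.8],[0,0,0.95],[0,0,0.95],[0,0,0.95],[0,0,0.95],[0,0,0.95]])

```text
time: 16.02
tool_pos: [601.7, 97.3, 269.1]
tcp_rot: [-3.138, -0.003, 2.447]
contact_force: [0.4, 0.4, 0.5]
grip_width: 55.3
```

Call:
carry_out(xyz=[[0,0,0],[0,0,0],[0,0,0],[0,0,0],[0,0,0],[0,0,0],[0,0,0]], dr=[[0,0,0.95],[0,0,0.95],[0,0,0.95],[0,0,0.95],[0,0,0.95],[0,0,0.95],[0,0,0]])

```text
time: 16.9
tool_pos: [601.8, 97.3, 269.4]
tcp_rot: [-3.137, -0.0, 1.657]
contact_force: [-0.8, 0.2, -0.5]
grip_width: 55.3
```

```bash
python3 to.py 516 -18 160 94.8
```

```text
pos [601.8  97.3 269.4] yaw 94.92 w 55.32177859041466
units [-1.792 -1.582  1.83 ]
rot [-0.03  -0.001  0.016]
```

The bar measures (518,−46) to (513,13). That agrees with the predicted grip point (516,−18,76).

Call:
carry_out(xyz=[[-0.4,-0.35,0],[-0.7,-0.62,0],[-0.5,-0.44,0],[-0.19,-0.17,0.3],[0,0,0.7],[0,0,0.6],[0,0,0.23],[0,0,0]], dr=[[0,0,0],[0,0,0],[0,0,0],[0,0,0],[0,0,0],[0,0,0],[0,0,0],[0,0,0]])

```text
time: 17.9
tool_pos: [516.6, -17.6, 160.7]
tcp_rot: [-3.139, -0.001, 1.657]
contact_force: [-0.5, 0.2, 0.0]
grip_width: 54.6
```

Call:
carry_out(xyz=[[0,0,0],[0,0,0]], dr=[[0,0,0],[0,0,0]])

```text
time: 18.15
tool_pos: [517.6, -17.8, 162.4]
tcp_rot: [3.141, 0.001, 1.656]
contact_force: [-0.2, -0.2, 0.3]
grip_width: 54.8
```

```bash
python3 to.py 516 -18 46 94.8;python3 snap.py 10 side scene wrist; python3 -c "
import cv2
s=cv2.imread('pics/side10.png');cv2.imwrite('pics/c19.png',cv2.resize(s[110:230,200:320],None,fx=5,fy=5,interpolation=2))
s=cv2.imread('pics/scene10.png');cv2.imwrite('pics/c20.png',cv2.resize(s[110:230,220:320],None,fx=5,fy=5,interpolation=2))"
```

```text
pos [517.6 -17.8 162.4] yaw 94.88 w 54.847034765965525
units [-1.00e-03 -2.80e-02  1.94e+00]
rot [0.007 0.004 0.01 ]
{'time': 18.15, 'tool_pos': [517.566, -17.762, 162.378], 'tcp_rot': [3.141, 0.001, 1.656], 'joint_positions': [-0.182, 0.379, 1.627, -0.0, 1.134, -0.267], 'grip_width': 54.847, 'contact_force': [-0.239, -0.233, 0.316]}
```

View pics/c19.png

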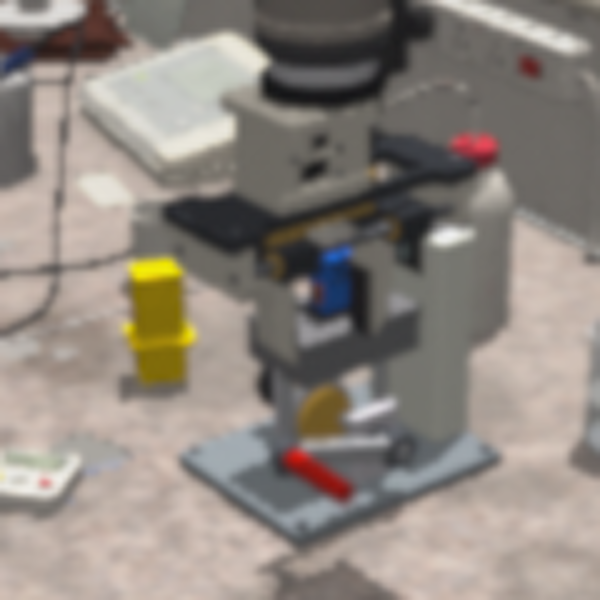

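View pics/c20.png

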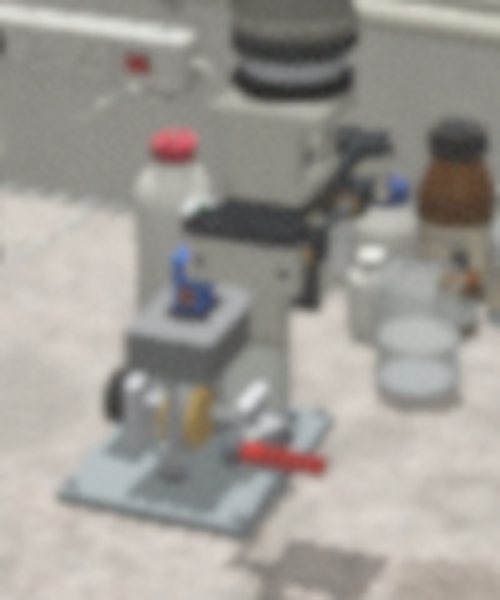

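View pics/wrist10.png

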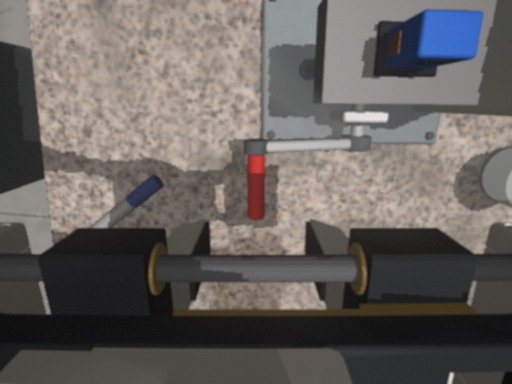

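The bar sits centred between the jaws at column 257. Descending onto it.

Call:
carry_out(xyz=[[0,-0.028,0.4],[0,0,0.6],[0,0,0.5],[0,0,0.3],[0,0,0.14],[0,0,0],[0,0,0]], dr=[[0,0,0],[0,0,0],[0,0,0],[0,0,0],[0,0,0],[0,0,0],[0,0,0]])

```text
time: 19.18
tool_pos: [515.6, -18.0, 45.6]
tcp_rot: [3.141, 0.0, 1.656]
contact_force: [-0.2, 0.0, 0.0]
grip_width: 55.1
```

```bash
python3 to.py 516 -18 46 94.8;python3 snap.py 11 side scene wrist; python3 -c "
import cv2
s=cv2.imread('pics/side11.png');cv2.imwrite('pics/c21.png',cv2.resize(s[130:230,210:310],None,fx=6,fy=6,interpolation=2))
s=cv2.imread('pics/scene11.png');cv2.imwrite('pics/c22.png',cv2.resize(s[130:230,220:320],None,fx=6,fy=6,interpolation=2))"
```

```text
pos [515.6 -18.   45.6] yaw 94.86 w 55.105538681676755
units [-0.001  0.006 -0.007]
rot [0.001 0.003 0.007]
{'time': 19.175, 'tool_pos': [515.627, -17.974, 45.607], 'tcp_rot': [3.141, 0.0, 1.656], 'joint_positions': [-0.183, 0.53, 1.762, -0.0, 0.849, -0.268], 'grip_width': 55.106, 'contact_force': [-0.246, 0.003, 0.02]}
```

View pics/c21.png

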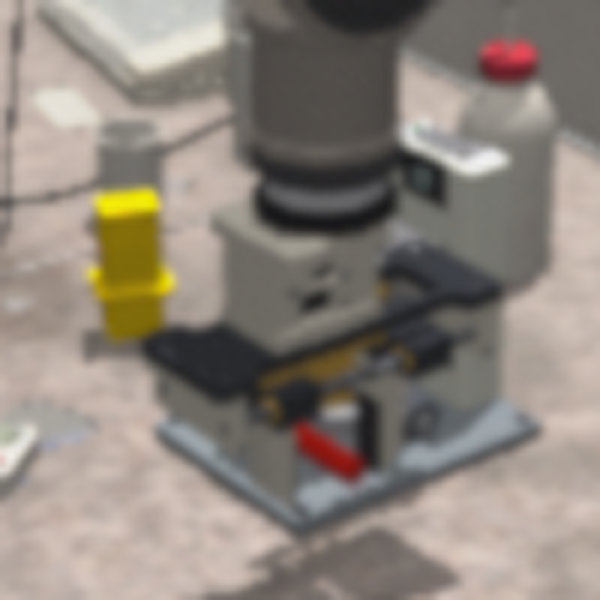

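View pics/c22.png

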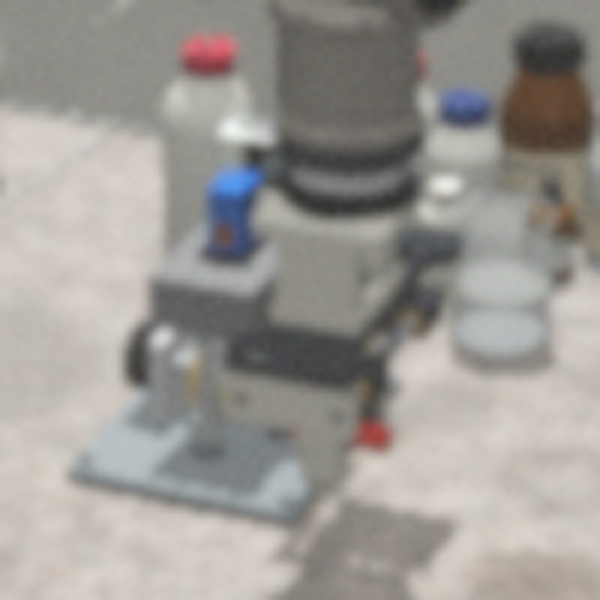

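View pics/wrist11.png

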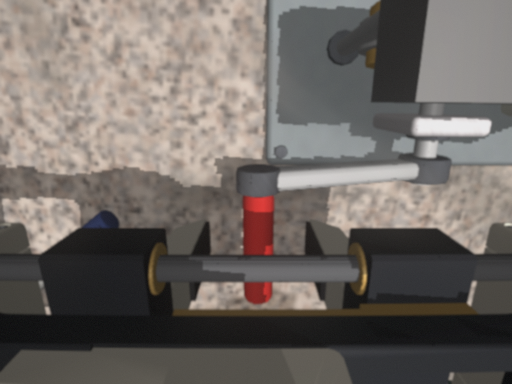

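The bar runs between both fingers. Closing on it.

Call:
carry_out(xyz=[[0,0,0],[0,0,0],[0,0,0],[0,0,0],[0,0,0],[0,0,0],[0,0,0]], dr=[[0,0,0],[0,0,0],[0,0,0],[0,0,0],[0,0,0],[0,0,0],[0,0,0]], gripper=-1)

```text
time: 20.2
tool_pos: [515.8, -17.8, 44.8]
tcp_rot: [3.141, 0.0, 1.655]
contact_force: [5.8, 1.2, -2.7]
grip_width: 15.0
```

```bash
python3 - <<'E'
import numpy as np
a=np.linspace(.30,1.57,14);p=np.c_[-100*np.cos(a),100*np.sin(a)]
print((np.diff(p,axis=0)/60).round(3).tolist(), (p[-1]-p[0]).round(1))
E
```

```text
[[0.056, 0.153], [0.07, 0.147], [0.084, 0.139], [0.097, 0.13], [0.11, 0.12], [0.121, 0.109], [0.131, 0.097], [0.14, 0.083], [0.147, 0.069], [0.153, 0.055], [0.158, 0.039], [0.161, 0.024], [0.163, 0.008]] [95.5 70.4]
```

Call:
carry_out(xyz=[[0,0,0],[0,0,0]], dr=[[0,0,0],[0,0,0]])

```text
time: 20.45
tool_pos: [515.8, -17.8, 44.9]
tcp_rot: [3.141, 0.0, 1.655]
contact_force: [5.2, 2.5, -2.8]
grip_width: 15.1
```

```bash
python3 snap.py 12 wrist side; python3 -c "
import cv2
s=cv2.imread('pics/side12.png');cv2.imwrite('pics/c23.png',cv2.resize(s[165:225,235:295],None,fx=10,fy=10,interpolation=2))
s=cv2.imread('pics/wrist12.png');cv2.imwrite('pics/c24.png',cv2.resize(s[140:320,160:360],None,fx=3.3,fy=3.3,interpolation=2))"
```

```text
{'time': 20.45, 'tool_pos': [515.762, -17.809, 44.856], 'tcp_rot': [3.141, 0.0, 1.655], 'joint_positions': [-0.183, 0.531, 1.763, 0.0, 0.847, -0.268], 'grip_width': 15.058, 'contact_force': [5.229, 2.504, -2.829]}
```

View pics/c23.png

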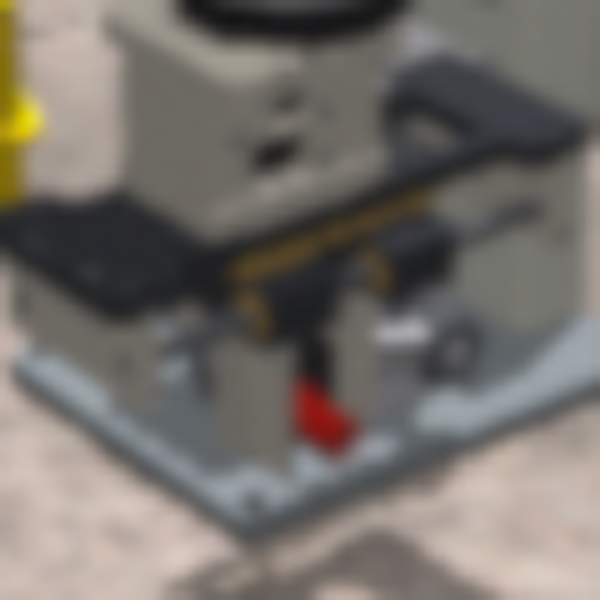

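View pics/c24.png

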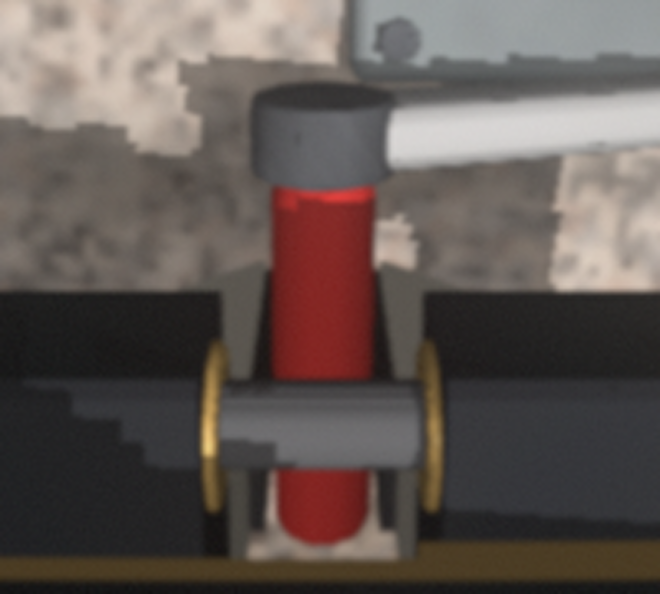

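```bash
python3 - <<'E'
from h import *
S=pickle.load(open("side12.pkl","rb"))
y=np.radians(4.8);X=np.array([np.cos(y),np.sin(y),0]);Y=np.array([-np.sin(y),np.cos(y),0]);T=np.array([515.8,-17.8,0])
for s in(-8,-26,8,20):
    for z in(50,60,70): print(s,z,(proj(S,T+X*s-Y*9.5+[0,0,z])-[235,165])*10+5)
print("bar end",(proj(S,T-Y*27+[0,0,75.6])-[235,165])*10+5,(proj(S,T-Y*27+[0,0,67.6])-[235,165])*10+5)
E
```

```text
-8 50 [293.5192301  494.72964287]
-8 60 [293.39903357 468.60871039]
-8 70 [293.27759226 442.27459327]
-26 50 [249.77609027 513.14967618]
-26 60 [249.47618281 486.90458677]
-26 70 [249.17365455 460.44351856]
8 50 [331.8495925  478.58748822]
8 60 [331.88451249 452.57650357]
8 70 [331.91935662 426.35477937]
20 50 [360.26223879 466.62115027]
20 60 [360.41071714 440.69236187]
20 70 [360.5599641  414.55464422]
bar end [346.64918588 441.47875023] [346.57244087 462.75604017]
```

The tips reach only about 8 mm below the bar's axis, and the reading of 15 mm suggests the pads are at their very edge. I'll re-grip 12 mm deeper.

Call:
carry_out(xyz=[[0,0,0],[0,0,0],[0,0,0],[0,0,0.1],[0,0,0.1],[0,0,0],[0,0,0]], dr=[[0,0,0],[0,0,0],[0,0,0],[0,0,0],[0,0,0],[0,0,0],[0,0,0]], gripper=-0.2)

```text
time: 21.42
tool_pos: [515.0, -17.9, 32.7]
tcp_rot: [-3.14, -0.0, 1.655]
contact_force: [-0.6, 0.4, -0.9]
grip_width: 36.3
```

Call:
carry_out(xyz=[[0,0,0],[0,0,0],[0,0,0],[0,0,0],[0,0,0]], dr=[[0,0,0],[0,0,0],[0,0,0],[0,0,0],[0,0,0]], gripper=-1)

```text
time: 22.05
tool_pos: [515.7, -17.9, 33.0]
tcp_rot: [3.141, 0.0, 1.655]
contact_force: [4.9, 1.4, -1.6]
grip_width: 15.1
```

Same 15.1 mm with a deeper hold, so that is just the bar's reading under grip. Swinging along the arc.

Call:
carry_out(xyz=[[0,0.056,-0.153],[0,0.07,-0.147],[0,0.084,-0.139],[0,0.097,-0.13],[0,0,0]], dr=[[0,0,0],[0,0,0],[0,0,0],[0,0,0],[0,0,0]])

```text
time: 22.68
tool_pos: [531.9, -16.4, 67.1]
tcp_rot: [-3.136, -0.0, 1.656]
contact_force: [-4.8, -3.9, -4.1]
grip_width: 14.9
```

Call:
carry_out(xyz=[[0,0.11,-0.12],[0,0.121,-0.109],[0,0.131,-0.097],[0,0.14,-0.083],[0,0,0]], dr=[[0,0,0],[0,0,0],[0,0,0],[0,0,0],[0,0,0]])

```text
time: 23.3
tool_pos: [559.0, -14.4, 93.9]
tcp_rot: [-3.131, 0.0, 1.656]
contact_force: [-22.8, -5.3, 21.8]
grip_width: 15.2
```

Call:
carry_out(xyz=[[0,0.147,-0.069],[0,0.153,-0.055],[0,0.158,-0.039],[0,0.161,-0.024],[0,0.163,-0.008],[0,0,0],[0,0,0]], dr=[[0,0,0],[0,0,0],[0,0,0],[0,0,0],[0,0,0],[0,0,0],[0,0,0]])

```text
time: 24.18
tool_pos: [609.4, -10.3, 105.0]
tcp_rot: [-3.139, 0.001, 1.656]
contact_force: [-7.1, -2.1, 6.9]
grip_width: 15.2
```

```bash
python3 to.py 611.4 -10.1 103.4 94.8;python3 snap.py 13 side scene wrist; python3 -c "
import cv2
s=cv2.imread('pics/side13.png');cv2.imwrite('pics/c25.png',cv2.resize(s[110:230,210:330],None,fx=5,fy=5,interpolation=2))
s=cv2.imread('pics/scene13.png');cv2.imwrite('pics/c26.png',cv2.resize(s[110:230,210:330],None,fx=5,fy=5,interpolation=2))"
```

```text
pos [609.4 -10.3 105. ] yaw 94.87 w 15.210821351562593
units [-0.     0.033  0.026]
rot [-0.018  0.006  0.008]
{'time': 24.175, 'tool_pos': [609.42, -10.267, 104.987], 'tcp_rot': [-3.139, 0.001, 1.656], 'joint_positions': [-0.142, 0.597, 1.427, -0.002, 1.12, -0.226], 'grip_width': 15.211, 'contact_force': [-7.053, -2.059, 6.883]}
```

View pics/c25.png

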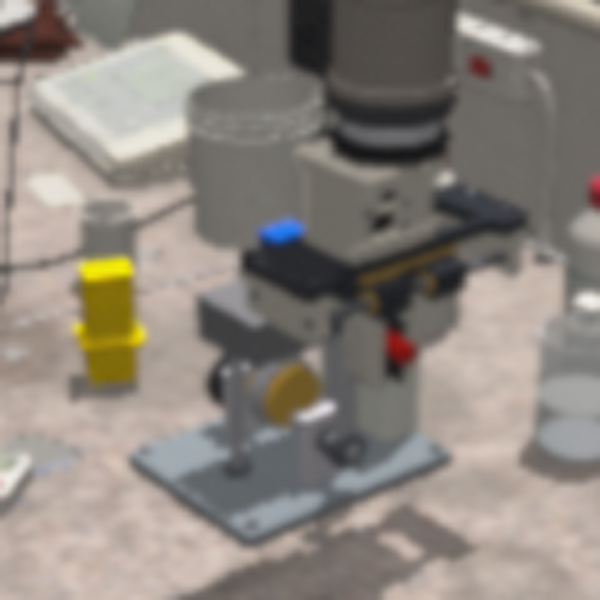

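View pics/c26.png

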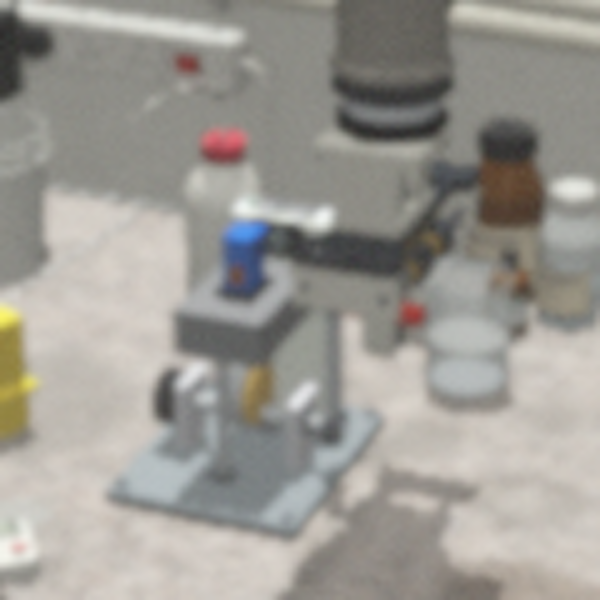

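View pics/wrist13.png

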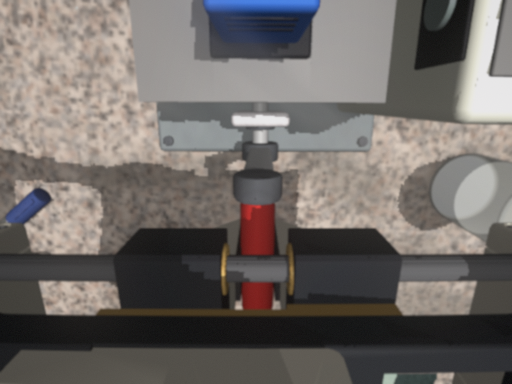

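The lever is upright and the stage is raised with the cartridge in it. The TCP is 1.5–2 mm short of the exact top, so I'll trim and then measure the lever.

Call:
carry_out(xyz=[[0,0.03,-0.02],[0,0,0],[0,0,0],[0,0,0]], dr=[[0,0,0],[0,0,0],[0,0,0],[0,0,0]])

```text
time: 24.82
tool_pos: [610.1, -10.2, 105.1]
tcp_rot: [-3.136, 0.0, 1.656]
contact_force: [-7.3, -2.7, 1.8]
grip_width: 14.9
```

```bash
python3 snap.py 14 wrist side scene; python3 - <<'E'
from h import *
W=pickle.load(open("wrist14.pkl","rb"));im=W["image"]
cv2.imwrite("pics/c27.png",cv2.resize(im[100:320,180:340],None,fx=4,fy=2.7,interpolation=2))
h=cv2.cvtColor(im,cv2.COLOR_BGR2HSV)
m=cv2.inRange(h,(0,120,60),(8,255,255))|cv2.inRange(h,(172,120,60),(180,255,255))
O=np.array([602.4,97.5]);y=np.radians(4.8);X=np.array([np.cos(y),np.sin(y)]);Y=np.array([-np.sin(y),np.cos(y)])
for r in(208,214,220,226,245,250,295,300):
    c=np.where(m[r,220:300])[0]+220
    if len(c)>5:
        p=onz(W,(c[0]+c[-1])/2,r,146)[:2]-O;print(r,c[0],c[-1],"stand x,y",(p@X).round(1),(p@Y).round(1))
for n,u,v,z in(("shaft px",261.5,152,52),):
    p=onz(W,u,v,z)[:2]-O;print(n,(p@X).round(1),(p@Y).round(1))
for P in((0,-69,46),(0,-69,146),(0,-108,146),(0,-60,46)):
    w=O+X*P[0]+Y*P[1];print(P,proj(W,[w[0],w[1],P[2]]).round(1))
E
```

```text
{'time': 24.825, 'tool_pos': [610.125, -10.18, 105.07], 'tcp_rot': [-3.136, 0.0, 1.656], 'joint_positions': [-0.141, 0.6, 1.422, -0.002, 1.125, -0.225], 'grip_width': 14.906, 'contact_force': [-7.331, -2.699, 1.803]}
208 241 273 stand x,y -0.7 -80.1
214 241 273 stand x,y -0.7 -83.0
220 241 273 stand x,y -0.7 -86.0
226 241 274 stand x,y -0.5 -89.0
245 241 273 stand x,y -0.7 -98.8
250 241 273 stand x,y -0.7 -101.5
295 242 272 stand x,y -0.7 -126.7
300 243 271 stand x,y -0.7 -129.6
shaft px 2.0 -69.0
(0, -69, 46) [258.9 150.8]
(0, -69, 146) [258.6 184.7]
(0, -108, 146) [258.4 262.1]
(0, -60, 46) [258.9 139.1]
```

View pics/c27.png

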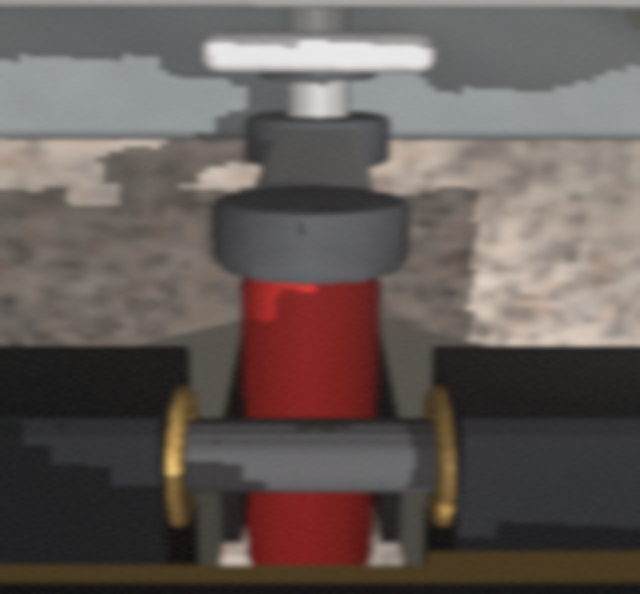

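The bar reads about −0.7 mm and the shaft about +0.8 mm in stand x. The lever is about 0.015 rad short of upright, so one more small trim.

Call:
carry_out(xyz=[[0,0.035,0],[0,0,0],[0,0,0],[0,0,0]], dr=[[0,0,0],[0,0,0],[0,0,0],[0,0,0]])

```text
time: 25.48
tool_pos: [612.1, -10.0, 105.2]
tcp_rot: [-3.136, 0.001, 1.656]
contact_force: [-7.7, -3.7, 4.0]
grip_width: 15.2
```

```bash
python3 snap.py 15 wrist side scene; python3 - <<'E'
from h import *
W=pickle.load(open("wrist15.pkl","rb"));im=W["image"]
h=cv2.cvtColor(im,cv2.COLOR_BGR2HSV)
m=cv2.inRange(h,(0,120,60),(8,255,255))|cv2.inRange(h,(172,120,60),(180,255,255))
O=np.array([602.4,97.5]);y=np.radians(4.8);X=np.array([np.cos(y),np.sin(y)]);Y=np.array([-np.sin(y),np.cos(y)])
for r in(214,226,250):
    c=np.where(m[r,220:300])[0]+220;p=onz(W,(c[0]+c[-1])/2,r,146)[:2]-O;print(r,(p@X).round(1))
cv2.imwrite("pics/c28.png",cv2.resize(im[100:200,210:310],None,fx=6,fy=6,interpolation=2))
s=pickle.load(open("side15.pkl","rb"))["image"];a=pickle.load(open("scene15.pkl","rb"))["image"]
cv2.imwrite("pics/c29.png",np.hstack([cv2.resize(s[120:230,220:330],None,fx=3.6,fy=5,interpolation=2),cv2.resize(a[120:230,220:330],None,fx=3.6,fy=5,interpolation=2)]))
cv2.imwrite("pics/full15.png",s)
E
```

```text
{'time': 25.475, 'tool_pos': [612.068, -10.015, 105.159], 'tcp_rot': [-3.136, 0.001, 1.656], 'joint_positions': [-0.141, 0.603, 1.415, -0.002, 1.129, -0.225], 'grip_width': 15.188, 'contact_force': [-7.672, -3.675, 3.989]}
214 1.3
226 1.5
250 1.3
```

View pics/c28.png

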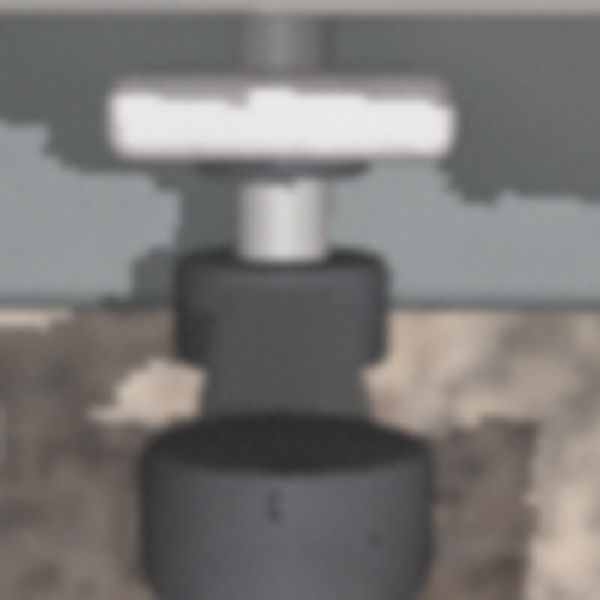

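View pics/c29.png

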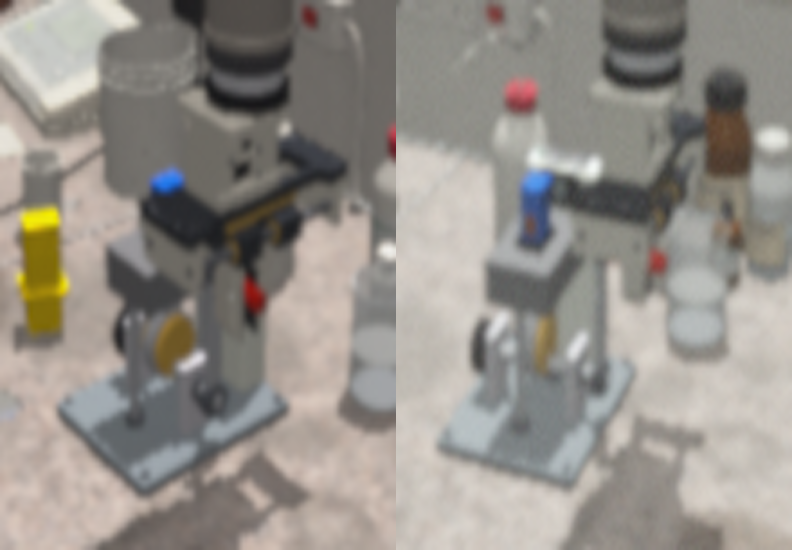

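View pics/full15.png

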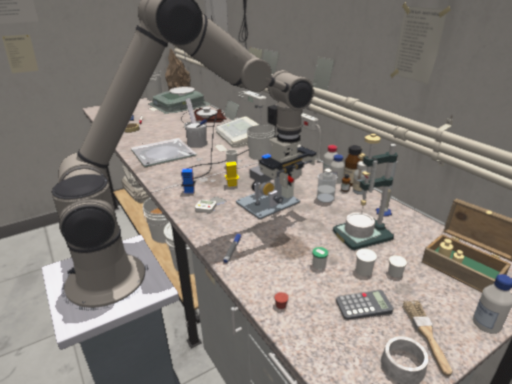

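```bash
python3 - <<'E'
from h import *
W=pickle.load(open("wrist15.pkl","rb"))
O=np.array([602.4,97.5]);y=np.radians(4.8);X=np.array([np.cos(y),np.sin(y)]);Y=np.array([-np.sin(y),np.cos(y)])
for n,u,v,z in(("stub",210+284.5/6-.42,100+220/6,52),("collar",210+282/6-.42,100+310/6,50),("rail",210+282/6-.42,100+125/6,55),("hub",210+289/6-.42,100+530/6,146)):
    p=onz(W,u,v,z)[:2]-O;print(n,(p@X).round(2),(p@Y).round(1))
E
```

```text
stub 0.49 -57.5
collar 0.17 -69.1
rail 0.2 -45.8
hub 1.58 -70.7
```

The bar is now about 1.1 mm past the shaft line and was about 1 mm short before, so I'll go back 1 mm. That also matches the 611 mm predicted from the rest pose.

Call:
carry_out(xyz=[[0,-0.016,0],[0,0,0],[0,0,0],[0,0,0],[0,0,0],[0,0,0],[0,0,0],[0,0,0]], dr=[[0,0,0],[0,0,0],[0,0,0],[0,0,0],[0,0,0],[0,0,0],[0,0,0],[0,0,0]])

```text
time: 26.62
tool_pos: [611.2, -10.1, 105.1]
tcp_rot: [-3.136, 0.0, 1.656]
contact_force: [-7.8, -3.3, 2.9]
grip_width: 15.2
```

```bash
python3 snap.py 16 wrist scene; python3 - <<'E'
from h import *
W=pickle.load(open("wrist16.pkl","rb"));im=W["image"]
h=cv2.cvtColor(im,cv2.COLOR_BGR2HSV)
m=cv2.inRange(h,(0,120,60),(8,255,255))|cv2.inRange(h,(172,120,60),(180,255,255))
O=np.array([602.4,97.5]);y=np.radians(4.8);X=np.array([np.cos(y),np.sin(y)])
for r in(214,226,250):
    c=np.where(m[r,220:300])[0]+220;p=onz(W,(c[0]+c[-1])/2,r,146)[:2]-O;print(r,(p@X).round(1))
a=pickle.load(open("scene16.pkl","rb"))
cv2.imwrite("pics/c30.png",cv2.resize(a["image"][140:200,230:290],None,fx=9,fy=9,interpolation=2))
# stage top height: cartridge top expected z 103+72+15.4
for z in(175,190.4): print(z,(proj(a,[602.4,97.5,z])-[230,140])*9+4)
E
```

```text
{'time': 26.625, 'tool_pos': [611.184, -10.106, 105.13], 'tcp_rot': [-3.136, 0.0, 1.656], 'joint_positions': [-0.141, 0.602, 1.418, -0.002, 1.127, -0.225], 'grip_width': 15.159, 'contact_force': [-7.801, -3.281, 2.871]}
214 0.4
226 0.6
250 0.4
175 [261.13713864 179.84311279]
190.4 [260.71502506 143.54442601]
```

View pics/c30.png

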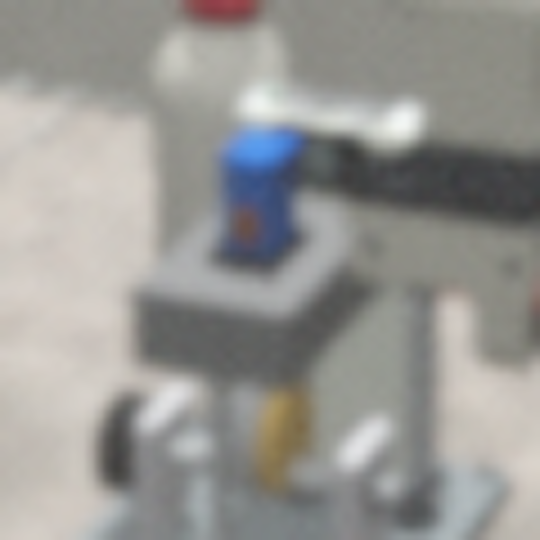

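The bar is at 0.45 mm and the shaft at 0.3 mm, so the lever is upright. The cartridge top centre is at crop (263,147), against a predicted (261,144) for seated at full lift. The collar is flush and the 7.8 N spring load is steady. Handing in.

```bash
python3 -c "
from plant import *
print(close_job())"
```

```text
the job is handed in; nothing more can be done
None
```

The blue cartridge is plugged into the stage socket and released, and the lever is upright and was still gripped when I handed the job in at about 27 s.

- **Cartridge:** I took the smaller blue one, measured at about 73 mm tall, and seated it with the stage down. It stopped with about 17 N upward at TCP height 134.9 mm, against an expected 135.7 mm. After release the collar looked flush on the stage.
- **Lever:** In the last picture the bar is within about 0.2 mm of the shaft line. The arm was holding a steady force of about 8 N along x. The cartridge top is within about 2 mm of where it should be when fully seated at the highest lift.
- **Other objects:** I touched nothing else that I know of. A side view taken just before the last 1 mm trim shows them standing. I did not measure their positions again.

**Checks that disagreed:**
- The fingertips are not 22 mm ahead of the reported TCP. In the pictures they are about 13 to 23 mm behind it. My first grasp closed in the air just above the cartridge, and I repeated it lower.
- The gripper reads about 15 mm on the 16 mm bar. I took a second, deeper grip as a precaution, and the reading did not change.
- The force reached about 32 N at the wrist partway through the swing, below the limits.

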